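# Pack the denture try-in kit into its case

### The job

Pack the denture try-in kit into the grey case in this order: stand the denture, teeth up, on the case floor, lower the handled tray in over it so that it sits level on the ledges, put the round wax pot flat inside the tray's ring, then lay the small carton flat, broad face up as it lies now, in the tray's other half. Last, put the lid on and press it down until it snaps under both spring catches and lies flush. Leave the rubber bowl and the plaster jaw model where they are.

Things in the scene. Friction and masses are not known exactly. Their poses are not given: they have to be found in the camera images.
- case_box: Grey open case, fixed to the bench. Outside 131 (x) x 171 (y), rim 70 mm up; walls and floor 3 mm. Inside each short end (+y, -y) a ledge 12 mm wide, top 36 mm up, carries the tray; free floor between them 125 x 141. Mid short ends: steel spring catches, tops 82 mm up, that yield outward and spring back over the lid's edge. Origin: underside centre, z up.
- denture: Set-up denture on a flat base, pink gums and white teeth, 54 (x) x 62 (y) x 30 (z) mm. Origin: centre of the underside; z up through the teeth. Grasp its grey base (lowest 15 mm) across x.
- tray: White tray 117 (x) x 157 (y), walls 18, floor 3 mm thick. A bar handle 10 mm thick runs along x over its middle, top 25 mm above the underside: pinch it across y. It parts two halves, 111 x 70 each; the +y one has a low ring (inner diameter 63, 2.5 high). Origin: underside centre, z up. Fits the case either way round, 4 mm play per side; seated, its origin is 36 mm above the bench.
- ring_seat (a point): Centre of the ring on the tray's floor (top surface of the floor); axes as the tray's. The wax pot goes here.
- plain_side (a point): Centre of the floor (top surface) of the tray's plain half, the one without a ring; axes as the tray's. The carton goes here.
- wax_pot: Low round pot of pink wax, diameter 51, height 21 mm. Origin: centre of the underside, z up.
- carton: Small closed white carton with blue ends, lying flat, 43 (x) x 56 (y) x 22 (z) mm. Origin: centre of the underside, z up. It fits the tray's half with either side along x.
- lid: White lid 131 (x) x 174 (y), lip 6 deep below (1.5 mm play in the case), plate top 11.5 up, middle rib handle along x, 70 long, 12 thick, top 37 up: pinch across y. Origin: centre of lip's underside, z up. Either way round. Set down unpressed it stays 10 mm too high (origin 74 mm above the bench); pressing mid-handle (about 4 N; 15 is safe) snaps it home (origin 64.5 mm).
- bowl: Bystander: green rubber mixing bowl, diameter 122, height 75 mm. Origin: centre of the underside. Not to be moved.
- jaw_model: Bystander: buff plaster jaw model, 65 x 77 x 55 mm. Origin: centre of the underside. Not to be moved.
There are look-alikes about, which are no part of the job. What is meant by the denture is not brown, and is the larger of those in its own colour.

How it is judged:
By the outcome, as a careful person would: the job done as asked, in the order asked, and still so for the second after the job is handed in, with the robot touching nothing.
It also fails if it takes over 147 s, if anything falls off the work surface, if the arm or the gripper's body presses on something with over 40 N, if the wrist force passes 120 N, or if a joint passes its speed limit or range.

### The arm

A 6-joint arm with a two-finger parallel gripper is mounted at the origin on a cart in front of the work surface, level with it; the furniture and walls round the work are solid. World frame = base frame: x ahead of the robot, y to its left, z up, the work surface at z = 0. Lengths are in m, angles in degrees, forces in N, time in s.
With the tool pointing down it reaches from about 0.4 to 0.825 m from the base axis. Payload 7 kg.
Tool frame: the origin (TCP) lies midway between the tips of the shut fingers; the grasp point (between the pads) lies 19 mm behind it; z points along the fingers, y is the line along which they close (so a half turn about z gives the same grasp; the last joint's range is limited). The gripper opens to 88 mm and grips with 3 to 60 N. Pads are 19 mm wide; open, the fingers measure 130 mm over their backs; the gripper's body (78 mm by 193 mm) begins 47 mm behind the grasp point.
Start: joints at [-49.154, 20.546, 0.682, 0, -70.136, -16.507], TCP at [0.278, -0.615, 0.194] pointing down, gripper open.
Joint ranges: [-176.03, 176.03], [-82.01, 121.73], [-58.28, 71.71], [-173.87, 95.51], [-174.79, -0.11], [-173.66, 173.66]. Speed limits (degrees/s): [136.94, 136.94, 172.46, 180, 180, 180].

### API

Orientations are given as [roll, pitch, yaw] about the fixed x, y, z axes, in that order (R = Rz(yaw) Ry(pitch) Rx(roll)).
In Python, from plant import ctrl gives the robot as it stands. The module is installed in compiled form; this text tells all that it offers.
- The arm moves only by the tool play_rows, never from a script. Its argument "commands" is a list that holds one entry, the list of rows, each a list of 7 numbers: the turn, a rotation vector about the tool's x, y, z in rad, then the shift along the tool's x, y, z in cm, then the finger opening in cm, from 0 to 8.76. In form: [[[ax, ay, az, x, y, z, grip], ...]]. A call has 1 to 8 rows; each row is the pose to reach, as a shift and turn from the pose commanded when the call began, along the tool's axes at that moment; what a row does not reach only later rows make up. A row lasts 1/12 s, in which the tool goes at most 41.7 mm and 7.16 degrees, less where a joint would pass 70% of its speed; a pose out of reach is approached as far as the arm can. A call with a gripper value outside its range is refused whole. The fingers move at their own pace and stop on an object; the grip force is fixed at half the most. Time passes only in rows, so rows that repeat a pose let the fingers close. It gives the time, the measured TCP pose, the force, the opening and the grip force at its end, in the units of the state.
- ctrl.get_obs(): the state, without advancing time (a new reading comes with each control period).
- ctrl.snapshot(name): name is "scene" or "side" or "wrist"; returns a dict with "color" (384x512x3 uint8, red, green, blue), "camera_matrix" (3x3 intrinsics, pixels), "origin" and "rotation" of the camera in the world; the wrist camera has in their place "hand_eye" (4x4, takes a point from camera to tool coordinates, whose origin is the TCP and whose axes are the flange's). Camera axes: x right, y down, z forward; pixel columns grow to the right and rows downward; lengths in m; the calibration is good to about 2 mm. A picture is of the moment at which its call begins: read the wrist's pose just before it. There is no depth.
- ctrl.close_job(): hands the job in; it is judged then, once.
Trained networks look in a picture, given as the dict that the camera call returned (one of the last four; its "shot" number tells which), for a name from the list of things; names that differ only in an ending like _2 or _b are one class to them, and where a whole thing is asked for, a point or a joint stands for the part that bears it (a point fixed in the world has none). Each returns a list of dicts, best first, with "conf" (0 to 1); they miss things now and then, are a little off and sometimes report something else, mostly with a low value. They report only what shows in the picture. A call takes as long as a camera call. They do not tell look-alikes from the thing itself.
- ctrl.find_in(picture, name): "bbox" ([left, top, width, height] in pixels, round what is visible of it).
The state is a dict: "clock": time; "joint_pos": joint angles; "qvel": joint speeds; "tau": joint torques, N m; "tool_pos": TCP position; "orientation": TCP orientation; "force": force on the tool from outside, world axes, zero at the start; "moment": the same for the moment, N m; "opening": finger opening in m; "gripper_force": force on a finger pad.
Only numpy, scipy, OpenCV 4.12 (cv2) and the standard library are available. Lean on these libraries where they do the work, as an engineer would, in place of code of your own. Each camera call takes 0.05 s, during which the arm holds its last target. There are 200 camera calls.

## Working session

There is one attempt and no reset: what is moved stays moved. The work goes in short steps, Python scripts to look and compute and a tool call to move; the robot and the scene stay as the last step left them, time stands still between calls to the robot, and variables do not carry over. Pictures are saved under pics/ and viewed, at most 14 in all, crops included, and the job is handed in when it is done.

Besides the shell and the picture viewer there is one more tool, called after "Emit:" as name(argument=value, ...), one argument or row to a line, values as JSON. play_rows: Moves the arm, as the interface text tells. Its arguments: {"type":"object","properties":{"commands":{"type":"array","items":{"type":"array","items":{"type":"array","items":{"type":"number"}}}}},"required":["commands"]}

```bash
mkdir -p pics; ls; python3 - <<'E'
from plant import ctrl
import cv2,json
o=ctrl.get_obs();print(o['clock'],o['tool_pos'],o['orientation'],o['opening'])
for n in ['scene','side']:
    p=ctrl.snapshot(n);cv2.imwrite(f'pics/{n}0.png',cv2.resize(p['color'][:,:,::-1],None,fx=1.5,fy=1.5,interpolation=cv2.INTER_CUBIC))
    print(n,p['camera_matrix'].tolist() if hasattr(p['camera_matrix'],'tolist') else p['camera_matrix'],p['origin'],p['rotation'])
    for k in ['case_box','denture','tray','wax_pot','carton','lid','bowl','jaw_model']:
        print(k,[( [round(x) for x in d['bbox']],round(d['conf'],2)) for d in ctrl.find_in(p,k)])
E
```

```text
pics
0.0 [ 0.27794741 -0.61452362  0.19273822] [ 1.79907140e+02 -7.71741974e-03 -1.55666686e+02] 0.0875693344752549
scene [[490.1710491705316, 0.0, 256.08378701495224], [0.0, 490.1710491705316, 190.2473885817956], [0.0, 0.0, 1.0]] [-0.31727528 -0.59386651  0.87795484] [-128.66346513   -1.07287891  -55.38253597]
case_box [([236, 155, 78, 64], 0.68)]
denture [([311, 206, 16, 22], 0.91), ([256, 231, 30, 20], 0.77), ([283, 258, 20, 20], 0.57)]
tray [([320, 233, 79, 62], 0.95)]
wax_pot []
carton [([177, 195, 25, 24], 0.71)]
lid [([144, 153, 48, 31], 0.97), ([336, 168, 48, 38], 0.5)]
bowl [([336, 169, 48, 36], 0.58)]
jaw_model [([381, 208, 36, 26], 0.57)]
side [[363.1844750257445, 0.0, 258.750503710964], [0.0, 363.1844750257445, 190.8597534165743], [0.0, 0.0, 1.0]] [0.38233293 0.81236157 0.66827478] [-126.79435136   -0.54009871 -166.34960205]
case_box [([219, 157, 49, 59], 0.79)]
denture [([300, 176, 20, 11], 0.64), ([321, 164, 12, 8], 0.43)]
tray [([276, 132, 40, 28], 0.78)]
wax_pot [([297, 203, 17, 16], 0.55)]
carton [([292, 224, 19, 21], 0.74)]
lid [([218, 260, 67, 71], 0.8)]
bowl [([217, 127, 31, 32], 0.6)]
jaw_model [([242, 122, 16, 24], 0.78), ([299, 202, 19, 18], 0.49)]
```

View pics/scene0.png

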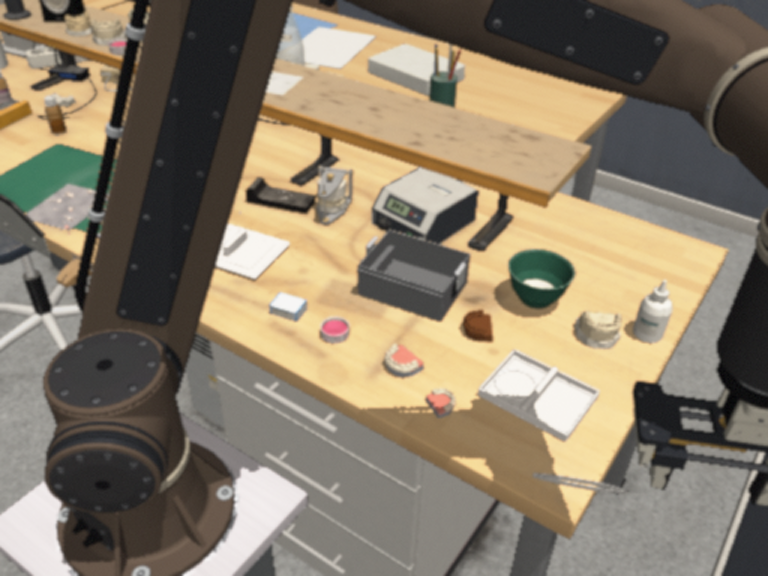

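View pics/side0.png

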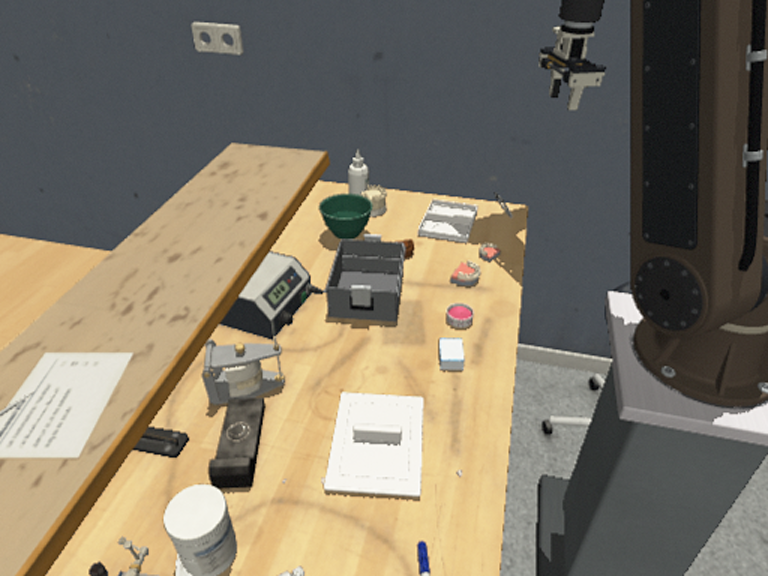

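Scene view (×1.5): case (413,273), tray (540,393) with its ring at the left, large pink denture (403,360), small decoy (440,401), brown decoy (478,325), pot (335,330) and carton (288,306). The lid is behind the arm; the side view shows it at (375,443). A shelf overhangs the back.

```bash
cat > h.py <<'E'
import numpy as np, cv2
from scipy.spatial.transform import Rotation as R
from plant import ctrl
def rot(a): return R.from_euler('xyz',a,degrees=True).as_matrix()
def cam(name):
    o=ctrl.get_obs(); p=ctrl.snapshot(name); K=np.array(p['camera_matrix'])
    if name=='wrist':
        T=np.eye(4);T[:3,:3]=rot(o['orientation']);T[:3,3]=o['tool_pos'];T=T@np.array(p['hand_eye']);return p,K,T[:3,3],T[:3,:3]
    r=np.array(p['rotation']); return p,K,np.array(p['origin']),(rot(r) if r.size==3 else r)
def unproj(c,uv,z):
    _,K,o,Rm=c; d=Rm@np.linalg.solve(K,[uv[0],uv[1],1]); return o+d*(z-o[2])/d[2]
def proj(c,P):
    _,K,o,Rm=c; q=K@(Rm.T@(np.array(P)-o)); return q[:2]/q[2]
def go(pos,yaw,o=None):
    """shift (cm) and turn needed, tool down with given yaw (mod 180 nearest)"""
    o=o or ctrl.get_obs(); R0=rot(o['orientation']); 
    y0=o['orientation'][2]; yaw=y0+(yaw-y0+90)%180-90
    rv=R.from_matrix(R0.T@rot([180,0,yaw])).as_rotvec()
    s=R0.T@(np.array(pos)-o['tool_pos'])*100
    print('turn',rv.round(4),'shift cm',s.round(2),'rows>=',max(np.linalg.norm(s)/4.17,np.degrees(np.linalg.norm(rv))/7.16).round(1)); return rv,s
def save(p,n,f=1.5): cv2.imwrite(n,cv2.resize(p['color'][:,:,::-1],None,fx=f,fy=f,interpolation=cv2.INTER_CUBIC))
E
python3 - <<'E'
from h import *
s=cam('scene');d=cam('side')
S=dict(case=(413,273,.05),denture=(403,360,.015),small=(440,401,.01),brown=(478,325,.01),tray=(540,393,.01),pot=(335,330,.015),carton=(288,306,.015),bowl=(541,280,.05),jaw=(600,328,.03))
D=dict(case=(366,283,.05),denture=(466,273,.015),small=(488,252,.01),tray=(449,221,.01),pot=(459,316,.015),carton=(451,355,.015),lid=(375,443,.015),bowl=(345,215,.05),jaw=(375,200,.03),shelfcorner=(327,155,.25))
for k,v in S.items(): print('scene',k,unproj(s,(v[0]/1.5,v[1]/1.5),v[2]).round(3))
for k,v in D.items(): print('side',k,unproj(d,(v[0]/1.5,v[1]/1.5),v[2]).round(3))
# shelf corner triangulation: scene (548,190)?, side (327,155)
def tri(u,v):
    A=[];b=[]
    for c,p in((s,u),(d,v)):
        _,K,o,Rm=c;r=Rm@np.linalg.solve(K,[p[0]/1.5,p[1]/1.5,1]);r/=np.linalg.norm(r);M=np.eye(3)-np.outer(r,r);A.append(M);b.append(M@o)
    return np.linalg.lstsq(np.vstack(A),np.hstack(b),rcond=None)[0]
print('shelf corner',tri((548,200),(327,165)),tri((548,190),(327,153)))
print(ctrl.get_obs()['clock'])
E
```

```text
scene case [ 0.605 -0.041  0.05 ]
scene denture [ 0.434 -0.133  0.015]
scene small [ 0.396 -0.229  0.01 ]
scene brown [ 0.59 -0.19  0.01]
scene tray [ 0.504 -0.351  0.01 ]
scene pot [0.427 0.004 0.015]
scene carton [0.428 0.113 0.015]
scene bowl [ 0.725 -0.242  0.05 ]
scene jaw [ 0.687 -0.375  0.03 ]
side case [0.615 0.008 0.05 ]
side denture [ 0.437 -0.123  0.015]
side small [ 0.4   -0.222  0.01 ]
side tray [ 0.504 -0.336  0.01 ]
side pot [0.432 0.019 0.015]
side carton [0.432 0.127 0.015]
side lid [0.512 0.334 0.015]
side bowl [ 0.732 -0.233  0.05 ]
side jaw [ 0.694 -0.358  0.03 ]
side shelfcorner [ 0.72  -0.105  0.25 ]
shelf corner [ 0.76358121 -0.2117955   0.18436836] [ 0.76006213 -0.21090088  0.20929885]
1.0
```

```bash
python3 - <<'E'
from h import *
p,K,o,Rm=c=cam('wrist'); print(np.array(p['hand_eye']).round(3).tolist(),K[0,0],o.round(3),Rm[:,2].round(2))
go([.45,-.2,.30],180)
E
```

```text
[[0.001, -0.96, -0.281, 0.077], [1.0, 0.001, 0.0, 0.0], [-0.0, -0.281, 0.96, -0.19], [0.0, 0.0, 0.0, 1.0]] 281.56147540335786 [ 0.208 -0.647  0.384] [ 0.26  0.12 -0.96]
turn [-1.000e-04  0.000e+00  4.248e-01] shift cm [-32.76  30.73 -10.63] rows>= 11.1
```

Emit:
play_rows(
  commands=[
    [[0, 0, 0.05, -2.75, 2.6, -1, 8.7], [0, 0, 0.105, -5.5, 5.2, -2, 8.7], [0, 0, 0.16, -8.25, 7.8, -3, 8.7], [0, 0, 0.21, -11, 10.5, -4, 8.7], [0, 0, 0.265, -13.75, 13.1, -5, 8.7], [0, 0, 0.32, -16.5, 15.7, -6, 8.7], [0, 0, 0.37, -19.25, 18.4, -7, 8.7], [0, 0, 0.425, -22, 21, -8, 8.7]],
  ],
)

```text
clock: 1.72
tool_pos: [0.3923, -0.3312, 0.2744]
orientation: [-180.0, 0.0, 179.8]
force: [1.7, 0.7, -0.5]
opening: 0.0871
gripper_force: 0.0
```

Emit:
play_rows(
  commands=[
    [[0, 0, 0, -1.5, 3.3, -0.6, 8.7], [0, 0, 0, -2.9, 6.6, -1.3, 8.7], [0, 0, 0, -4.4, 10, -2, 8.7], [0, 0, 0, -5.8, 13.3, -2.6, 8.7], [0, 0, 0, -5.8, 13.3, -2.6, 8.7], [0, 0, 0, -5.8, 13.3, -2.6, 8.7]],
  ],
)

```text
clock: 2.22
tool_pos: [0.451, -0.1983, 0.3003]
orientation: [-180.0, 0.1, -179.8]
force: [-0.6, -0.0, -1.3]
opening: 0.0873
gripper_force: 0.0
```

```bash
python3 - <<'E'
from h import *
c=cam('wrist'); save(c[0],'pics/w1.png'); import pickle; pickle.dump(c,open('c1.pkl','wb'))
o=ctrl.get_obs();print(o['clock'],o['tool_pos'],o['orientation'],o['joint_pos'])
E
```

```text
2.2667 [ 0.4503505  -0.19928425  0.29987278] [ 1.79999843e+02  2.76079492e-02 -1.79888996e+02] [-9.49355686e-01 -1.39960594e-01 -1.12814056e+01 -6.81270805e-04
 -7.88309547e+01 -8.89395080e+01]
```

View pics/w1.png

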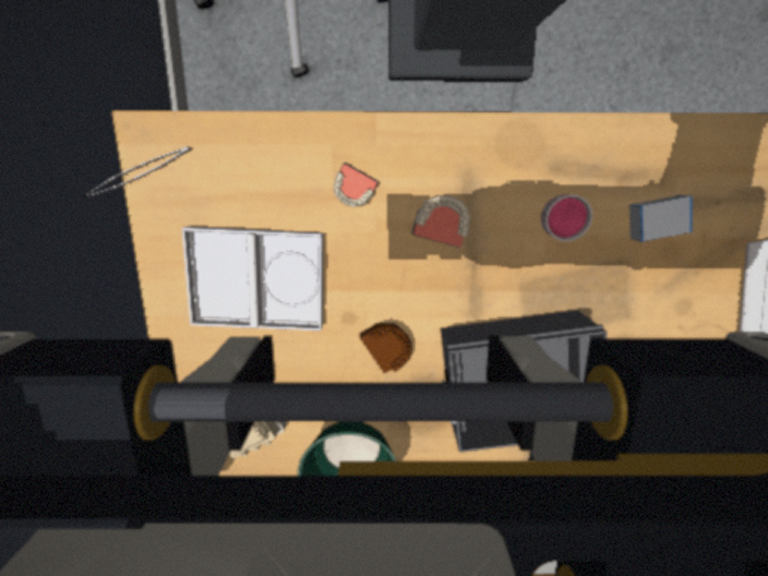

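Wrist view (×1.5; right = +y, down = +x): tray (255,278) with its ring on the +y side, big denture (440,222) with its arch front toward −x, pot (568,217), carton (662,218), and the case partly visible, near rim corners (443,328) and (603,325).

```bash
python3 - <<'E'
from h import *
import pickle
c=pickle.load(open('c1.pkl','rb')); im=c[0]['color']; hsv=cv2.cvtColor(im,cv2.COLOR_RGB2HSV)
def blob(mask,win):
    x0,y0,x1,y1=[int(v/1.5) for v in win]; m=np.zeros_like(mask); m[y0:y1,x0:x1]=mask[y0:y1,x0:x1]
    n,l,s,_=cv2.connectedComponentsWithStats(m); i=1+s[1:,4].argmax(); return np.argwhere(l==i)[:,::-1].astype(np.float32)
def rep(n,pts,z):
    w=np.array([unproj(c,p,z)[:2] for p in cv2.convexHull(pts)[:,0]],np.float32)*1000
    r=cv2.minAreaRect(w); print(n,len(pts),np.round(r[0],1),np.round(r[1],1),round(r[2],1),cv2.boxPoints(r).round(0).tolist())
H,S,V=cv2.split(hsv)
print('px',[hsv[int(y/1.5),int(x/1.5)].tolist() for x,y in[(440,235),(440,207),(400,215),(420,280),(568,217),(662,218),(610,218),(230,270),(650,350),(360,180)]])
white=((S<60)&(V>100)).astype(np.uint8)
rep('tray',blob(white,(170,215,340,340)),.018)
notw=(~((H>8)&(H<24)&(S>70))).astype(np.uint8)
rep('dent',blob(notw,(395,180,480,260)),.015)
rep('pot',blob(notw,(530,180,605,255)),.018)
rep('carton',blob(notw,(620,185,705,250)),.022)
for n,p,z in[('case a',(443,328),.07),('case b',(600,312),.07),('shelf1',(640,462),.2),('shelf2',(540,462),.2),('bowl',(348,440),.075),('lidc',(748,243),.0115),('lidc2',(741,331),.0115)]: print(n,unproj(c,(p[0]/1.5,p[1]/1.5),z).round(3))
x,y=int(400/1.5),int(185/1.5);cv2.imwrite('pics/w1c.png',cv2.resize(im[100:240,100:512,::-1],None,fx=1.9,fy=1.9,interpolation=cv2.INTER_CUBIC))
E
```

```text
px [[4, 142, 133], [4, 126, 128], [17, 110, 130], [17, 123, 218], [172, 153, 120], [120, 2, 129], [18, 110, 123], [120, 4, 228], [98, 93, 22], [5, 128, 227]]
tray 5767 [ 503.9 -344.4] [158.6 119. ] 87.6 [[441.0, -421.0], [560.0, -426.0], [567.0, -268.0], [448.0, -263.0]]
dent 931 [ 432.9 -127.7] [61.4 51.1] 74.8 [[400.0, -151.0], [449.0, -164.0], [466.0, -105.0], [416.0, -91.0]]
pot 840 [431.    8.5] [49.7 56. ] 0.3 [[406.0, 36.0], [406.0, -20.0], [456.0, -19.0], [456.0, 37.0]]
carton 1105 [430.3 111.5] [45.2 68.3] 10.9 [[402.0, 141.0], [415.0, 74.0], [459.0, 82.0], [446.0, 149.0]]
case a [ 0.542 -0.131  0.07 ]
case b [0.523 0.034 0.07 ]
shelf1 [0.607 0.014 0.2  ]
shelf2 [ 0.607 -0.067  0.2  ]
bowl [ 0.678 -0.234  0.075]
lidc [0.46  0.224 0.012]
lidc2 [0.568 0.242 0.011]
```

```bash
python3 - <<'E'
from h import *
go([.433,-.128,.14],-105)
d=cam('side');s=cam('scene')
for z in(.18,.2,.22):print([unproj(s,(u/1.5,v/1.5),z)[:2].round(3).tolist() for u,v in((300,120),(548,200))],[unproj(d,(u/1.5,v/1.5),z)[:2].round(3).tolist() for u,v in((326,170),(200,345))])
E
```

```text
turn [-3.0000e-04  4.0000e-04 -1.3071e+00] shift cm [ 1.73  7.13 15.99] rows>= 10.5
[[0.763, 0.351], [0.782, -0.208]] [[0.753, -0.185], [0.739, 0.362]]
[[0.732, 0.324], [0.751, -0.219]] [[0.738, -0.144], [0.724, 0.38]]
[[0.701, 0.297], [0.719, -0.23]] [[0.723, -0.103], [0.71, 0.399]]
```

Emit:
play_rows(
  commands=[
    [[0, 0, -0.12, 0.2, 0.9, 2, 8.7], [0, 0, -0.24, 0.4, 1.8, 4, 8.7], [0, 0, -0.36, 0.65, 2.7, 6, 8.7], [0, 0, -0.48, 0.9, 3.6, 8, 8.7], [0, 0, -0.6, 1.1, 4.5, 10, 8.7], [0, 0, -0.72, 1.3, 5.4, 12, 8.7], [0, 0, -0.84, 1.5, 6.3, 14, 8.7], [0, 0, -0.96, 1.7, 7.1, 16, 8.7]],
  ],
)

```text
clock: 3.03
tool_pos: [0.4324, -0.1298, 0.1387]
orientation: [180.0, -0.0, -124.8]
force: [0.7, -0.1, 0.1]
opening: 0.087
gripper_force: 0.0
```

Emit:
play_rows(
  commands=[
    [[0, 0, -0.12, 0, 0, 0, 8.7], [0, 0, -0.24, 0, 0, 0, 8.7], [0, 0, -0.347, 0, 0, 0, 8.7], [0, 0, -0.347, 0, 0, 0, 8.7], [0, 0, -0.347, 0, 0, 0, 8.7]],
  ],
)

```text
clock: 3.45
tool_pos: [0.4327, -0.1299, 0.1395]
orientation: [180.0, -0.0, -105.4]
force: [-0.0, 0.6, -0.9]
opening: 0.0872
gripper_force: 0.0
```

```bash
python3 - <<'E'
from h import *
c=cam('wrist'); save(c[0],'pics/w2.png'); import pickle; pickle.dump(c,open('c2.pkl','wb'))
o=ctrl.get_obs();print(o['clock'],o['tool_pos'],o['orientation'])
E
```

```text
3.5 [ 0.43279432 -0.12977397  0.13957157] [ 1.79985869e+02 -5.68733006e-03 -1.05434929e+02]
```

View pics/w2.png

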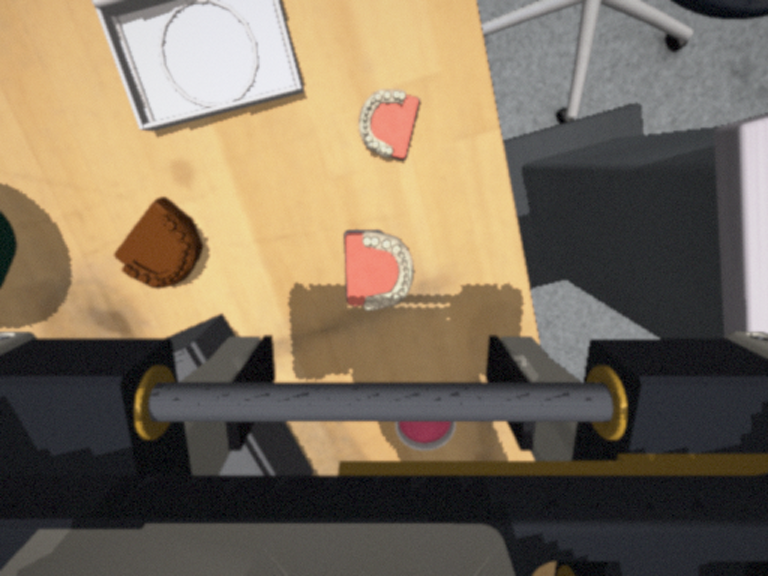

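The denture is square to the gripper: heel edge vertical at x≈346 (rows 231–305), front teeth at x≈412.

```bash
python3 - <<'E'
from h import *
import pickle
c=pickle.load(open('c2.pkl','rb'))
for z in(.0,.015,.022): print(z,[unproj(c,(u/1.5,v/1.5),z)[:2].round(4).tolist() for u,v in((346,231),(346,305),(412,270),(379,270))])
P=unproj(c,(379/1.5,269/1.5),.017); print(P); go([P[0],P[1],.004],-105.4)
E
```

```text
0.0 [[0.4504, -0.1617], [0.4679, -0.1032], [0.4083, -0.1175], [0.4338, -0.1245]]
0.015 [[0.4486, -0.1636], [0.4654, -0.1077], [0.4084, -0.1214], [0.4328, -0.1281]]
0.022 [[0.4478, -0.1645], [0.4642, -0.1098], [0.4085, -0.1232], [0.4324, -0.1298]]
[ 0.43248839 -0.12936053  0.017     ]
turn [ 0.0002 -0.0001 -0.0006] shift cm [-0.03  0.04 13.56] rows>= 3.3
```

Emit:
play_rows(
  commands=[
    [[0, 0, 0.01, 0, 0, 3.6, 8.7], [0, 0, 0.02, 0, 0, 7.2, 8.7], [0, 0, 0.02, 0, 0, 10.8, 8.7], [0, 0, 0.02, 0, 0, 12.8, 8.7], [0, 0, 0.02, 0, 0, 13.5, 8.7], [0, 0, 0.02, 0, 0, 13.5, 7], [0, 0, 0.02, 0, 0, 13.5, 4], [0, 0, 0.02, 0, 0, 13.5, 4]],
  ],
)

```text
clock: 4.17
tool_pos: [0.4345, -0.129, 0.0061]
orientation: [-179.9, 0.0, -106.3]
force: [0.6, 1.1, 0.6]
opening: 0.0719
gripper_force: 0.0
```

Emit:
play_rows(
  commands=[
    [[0, 0, 0, 0, 0, 0, 4], [0, 0, 0, 0, 0, 0, 4], [0, 0, 0, 0, 0, 0, 4], [0, 0, 0, 0, 0, 0, 4]],
  ],
)

```text
clock: 4.5
tool_pos: [0.4335, -0.1289, 0.0053]
orientation: [-179.9, 0.0, -106.3]
force: [0.0, -0.3, 0.5]
opening: 0.0457
gripper_force: 0.0
```

Emit:
play_rows(
  commands=[
    [[0, 0, 0, 0, 0, 0, 3], [0, 0, 0, 0, 0, 0, 3], [0, 0, 0, 0, 0, 0, 3], [0, 0, 0, 0, 0, 0, 3]],
  ],
)

```text
clock: 4.83
tool_pos: [0.4331, -0.129, 0.0046]
orientation: [180.0, -0.0, -106.3]
force: [0.1, -0.3, -0.3]
opening: 0.0304
gripper_force: 0.0
```

```bash
python3 - <<'E'
from h import *
c=cam('wrist'); save(c[0],'pics/w3.png'); 
o=ctrl.get_obs();print(o['clock'],o['opening'],o['gripper_force'])
E
```

```text
4.8833 0.029995178051232408 0.0
```

View pics/w3.png

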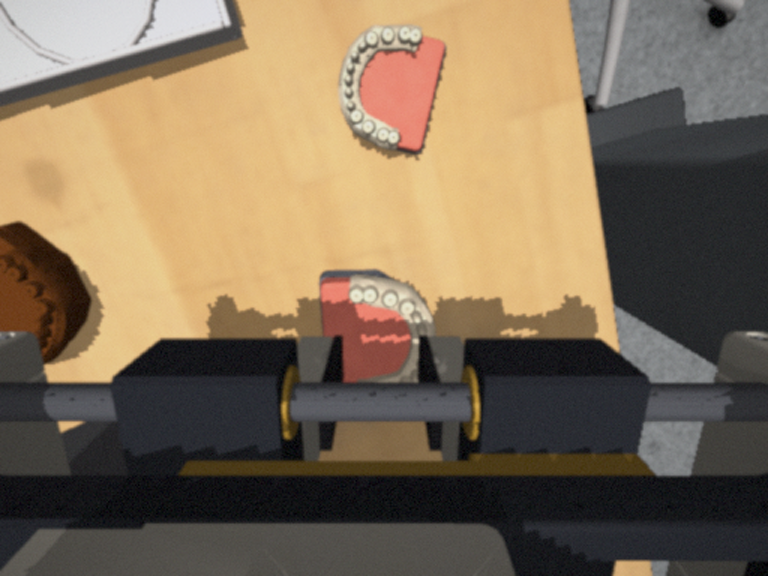

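The denture sits between columns 322 and 435, rows 270–385. The fingers look closed on nothing, seemingly past it on the +y side. Checking by projection.

```bash
python3 - <<'E'
from h import *
c=cam('wrist');o=ctrl.get_obs();print(o['tool_pos'],o['orientation'],o['opening'])
R0=rot(o['orientation'])
for t in [(0,0,0),(0,.015,0),(0,-.015,0),(.0095,.015,0),(-.0095,.015,0),(0,.015,-.019),(0,.015,-.038),(.0095,.015,-.038),(0,.015,-.066),(.039,.05,-.066)]:
    print(t,(proj(c,o['tool_pos']+R0@np.array(t))*1.5).round(0))
for w in[(.4504,-.1617,0),(.4679,-.1032,0),(.4083,-.1175,0)]: print(w,(proj(c,w)*1.5).round())
for v in (270,285,385,440): print(v,[unproj(c,(379/1.5,v/1.5),z)[:2].round(4) for z in (0,.03)])
E
```

```text
[ 0.43305185 -0.12900764  0.00460483] [ 1.79990850e+02 -4.53349917e-03 -1.06271559e+02] 0.030355599535518415
(0, 0, 0) [378. 329.]
(0, 0.015, 0) [409. 329.]
(0, -0.015, 0) [347. 329.]
(0.0095, 0.015, 0) [409. 310.]
(-0.0095, 0.015, 0) [409. 347.]
(0, 0.015, -0.019) [412. 345.]
(0, 0.015, -0.038) [415. 364.]
(0.0095, 0.015, -0.038) [416. 342.]
(0, 0.015, -0.066) [422. 403.]
(0.039, 0.05, -0.066) [540. 291.]
(0.4504, -0.1617, 0) [324. 273.]
(0.4679, -0.1032, 0) [327. 388.]
(0.4083, -0.1175, 0) [432. 333.]
270 [array([ 0.4247, -0.1557]), array([ 0.4226, -0.1629])]
285 [array([ 0.4268, -0.1486]), array([ 0.4243, -0.1568])]
385 [array([ 0.4418, -0.0971]), array([ 0.437 , -0.1133])]
440 [array([ 0.451 , -0.0654]), array([ 0.4448, -0.0865])]
```

```bash
python3 - <<'E'
from h import *
a=cam('scene');b=cam('side')
P=[.433,-.129,.02];ims=[]
for c in(a,b):
    u,v=proj(c,P).round().astype(int); print(u,v, proj(c,[.433,-.129,0.0046]),proj(c,[.433,-.129,0.04]))
    x=max(0,min(u-50,412));y=max(0,min(v-60,284));print(x,y)
    ims.append(cv2.resize(c[0]['color'][y:y+100,x:x+100,::-1],(400,400),interpolation=cv2.INTER_CUBIC))
cv2.imwrite('pics/x4.png',np.hstack(ims))
E
```

```text
267 238 [266.92420582 242.55520423] [267.38995476 232.33461587]
217 178
312 180 [311.81821352 183.75474344] [312.93161651 174.42301085]
262 120
```

View pics/x4.png

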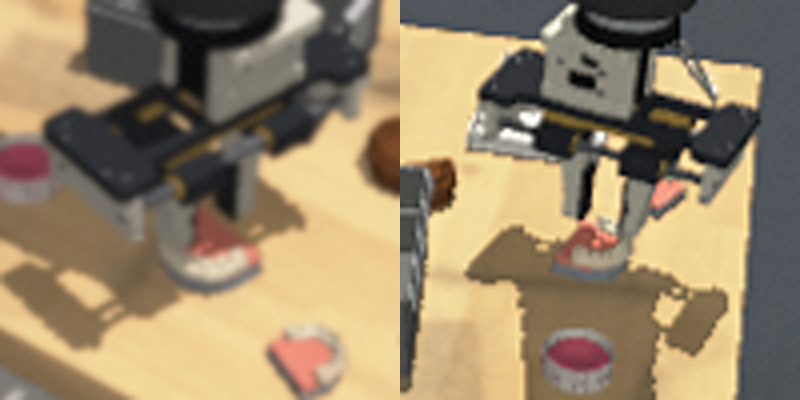

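The fingers closed in the air above the denture: the tips appear about 30 mm higher than the stated TCP. I'll open and creep down while watching the force.

Emit:
play_rows(
  commands=[
    [[0, 0, 0, 0, 0, 0, 8.7], [0, 0, 0, 0, 0, 0, 8.7], [0, 0, 0, 0, 0, 0, 8.7], [0, 0, 0, 0, 0, 0, 8.7], [0, 0, 0, 0, 0, 0, 8.7], [0, 0, 0, 0, 0, 0.2, 8.7], [0, 0, 0, 0, 0, 0.4, 8.7], [0, 0, 0, 0, 0, 0.4, 8.7]],
  ],
)

```text
clock: 5.7
tool_pos: [0.4328, -0.129, 0.0002]
orientation: [180.0, -0.0, -106.3]
force: [-0.9, -0.9, -0.6]
opening: 0.078
gripper_force: 0.0
```

Emit:
play_rows(
  commands=[
    [[0, 0, 0, 0, 0, 0.2, 8.7], [0, 0, 0, 0, 0, 0.3, 8.7], [0, 0, 0, 0, 0, 0.3, 8.7]],
  ],
)

```text
clock: 5.95
tool_pos: [0.4329, -0.129, -0.0026]
orientation: [180.0, -0.0, -106.3]
force: [0.6, 0.2, -0.9]
opening: 0.0868
gripper_force: 0.0
```

Emit:
play_rows(
  commands=[
    [[0, 0, 0, 0, 0, 0.3, 8.7], [0, 0, 0, 0, 0, 0.6, 8.7], [0, 0, 0, 0, 0, 0.6, 8.7]],
  ],
)

```text
clock: 6.2
tool_pos: [0.4327, -0.129, -0.0089]
orientation: [180.0, -0.0, -106.3]
force: [-0.3, -0.3, 0.3]
opening: 0.0872
gripper_force: 0.0
```

Emit:
play_rows(
  commands=[
    [[0, 0, 0, 0, 0, 0.3, 8.7], [0, 0, 0, 0, 0, 0.6, 8.7], [0, 0, 0, 0, 0, 0.6, 8.7]],
  ],
)

```text
clock: 6.45
tool_pos: [0.4327, -0.129, -0.0149]
orientation: [180.0, -0.0, -106.3]
force: [-0.0, -0.3, 0.5]
opening: 0.0872
gripper_force: 0.0
```

Emit:
play_rows(
  commands=[
    [[0, 0, 0, 0, 0, 0.2, 8.7], [0, 0, 0, 0, 0, 0.4, 8.7], [0, 0, 0, 0, 0, 0.4, 8.7]],
  ],
)

```text
clock: 6.7
tool_pos: [0.4329, -0.129, -0.0187]
orientation: [180.0, -0.0, -106.3]
force: [0.3, 0.5, -0.6]
opening: 0.0872
gripper_force: 0.0
```

Emit:
play_rows(
  commands=[
    [[0, 0, 0, 0, 0, 0.2, 8.7], [0, 0, 0, 0, 0, 0.3, 8.7], [0, 0, 0, 0, 0, 0.3, 8.7]],
  ],
)

```text
clock: 6.95
tool_pos: [0.433, -0.129, -0.0215]
orientation: [180.0, -0.0, -106.3]
force: [0.2, 0.4, -0.1]
opening: 0.087
gripper_force: 0.0
```

```bash
python3 - <<'E'
from h import *
a=cam('scene');b=cam('side');w=cam('wrist')
P=[.433,-.129,.02];ims=[]
for c in(a,b):
    u,v=proj(c,P).round().astype(int)
    x=max(0,min(u-40,432));y=max(0,min(v-50,304))
    ims.append(cv2.resize(c[0]['color'][y:y+80,x:x+80,::-1],(400,400),interpolation=cv2.INTER_CUBIC))
cv2.imwrite('pics/x5.png',np.hstack(ims)); save(w[0],'pics/w5.png',1)
print(ctrl.get_obs()['force'],ctrl.get_obs()['tool_pos'])
E
```

```text
[-0.16990573  0.27014685  0.57117143] [ 0.43315409 -0.12898982 -0.02131279]
```

View pics/x5.png

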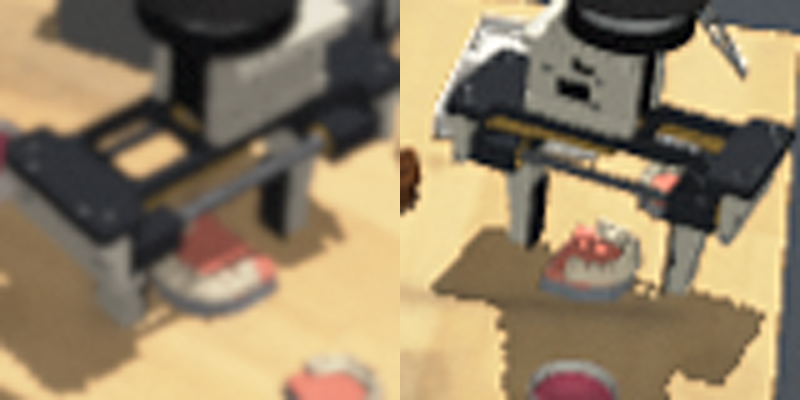

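```bash
python3 - <<'E'
from h import *
b=cam('side');o=ctrl.get_obs();R0=rot(o['orientation'])
for s in(1,-1):
  for z in(0,.005,.01,.02): 
    t=o['tool_pos']+R0@[0,s*.05,0]; print(s,z,proj(b,[t[0],t[1],z]).round(1))
E
```

```text
1 0 [326.6 189.8]
1 0.005 [326.8 188.5]
1 0.01 [326.9 187.2]
1 0.02 [327.3 184.5]
-1 0 [297.2 180.3]
-1 0.005 [297.3 179. ]
-1 0.01 [297.4 177.7]
-1 0.02 [297.7 175.1]
```

The tips really are about 5 mm above the bench, so real tip ≈ reported z + 26 mm. Now gripping.

Emit:
play_rows(
  commands=[
    [[0, 0, 0, 0, 0, 0, 4], [0, 0, 0, 0, 0, 0, 4], [0, 0, 0, 0, 0, 0, 4], [0, 0, 0, 0, 0, 0, 4], [0, 0, 0, 0, 0, 0, 4], [0, 0, 0, 0, 0, 0, 4], [0, 0, 0, 0, 0, 0, 4], [0, 0, 0, 0, 0, 0, 4]],
  ],
)

```text
clock: 7.82
tool_pos: [0.4331, -0.129, -0.0214]
orientation: [180.0, -0.0, -106.3]
force: [-0.1, -0.8, -0.5]
opening: 0.0462
gripper_force: 28.9
```

```bash
python3 - <<'E'
from h import *
print(go([.46,-.13,.11],-106.3)) if 0 else None
o=ctrl.get_obs();print(o['opening'],o['gripper_force'],o['force'])
E
```

```text
0.04624510361502455 28.857777533844455 [-0.09909813 -0.76554761 -0.53935513]
```

Emit:
play_rows(
  commands=[
    [[0, 0, 0, 0, 0, -1, 4], [0, 0, 0, 0, 0, -4, 4], [0, 0, 0, 0, 0, -8, 4], [0, 0, 0, 0, 0, -12, 4], [0, 0, 0, 0, 0, -16, 4], [0, 0, 0, 0, 0, -16, 4]],
  ],
)

```text
clock: 8.32
tool_pos: [0.4377, -0.1293, 0.1464]
orientation: [-179.3, 0.2, -106.2]
force: [2.1, -0.7, -0.2]
opening: 0.0462
gripper_force: 29.4
```

```bash
python3 - <<'E'
from h import *
o=ctrl.get_obs();print(o['opening'],o['gripper_force'],o['force'])
go([.59,.03,.15],-83.4)
E
```

```text
0.04617184214005709 29.393729755070126 [ 2.144415   -0.68231923 -0.20433498]
turn [-0.0122  0.0004 -0.3977] shift cm [-19.55 -10.19  -0.19] rows>= 5.3
```

Emit:
play_rows(
  commands=[
    [[0, 0, -0.05, -2.5, -1.3, -0.2, 4], [0, 0, -0.1, -5, -2.7, -0.4, 4], [0, 0, -0.17, -8.4, -4.5, -0.7, 4], [0, 0, -0.24, -11.8, -6.3, -1.1, 4], [0, 0, -0.31, -15.2, -8.2, -1.1, 4], [0, 0, -0.37, -18.2, -9.8, -1.1, 4], [0, 0, -0.4, -19.7, -10.6, -1.1, 4], [0, 0, -0.4, -19.7, -10.6, -1.1, 4]],
  ],
)

```text
clock: 8.98
tool_pos: [0.5922, 0.0329, 0.1485]
orientation: [180.0, -0.0, -83.1]
force: [-0.2, -1.4, 0.2]
opening: 0.0457
gripper_force: 29.4
```

```bash
python3 - <<'E'
from h import *
import pickle
o=ctrl.get_obs();print(o['clock'],o['tool_pos'],o['orientation'],o['opening'],o['force'])
c=cam('wrist'); save(c[0],'pics/w6.png');pickle.dump(c,open('c6.pkl','wb'))
E
```

```text
8.9833 [0.59218059 0.03292024 0.14853915] [ 1.79970000e+02 -1.89213982e-02 -8.31219105e+01] 0.04569604225566308 [-0.22980118 -1.36831434  0.22251151]
```

View pics/w6.png

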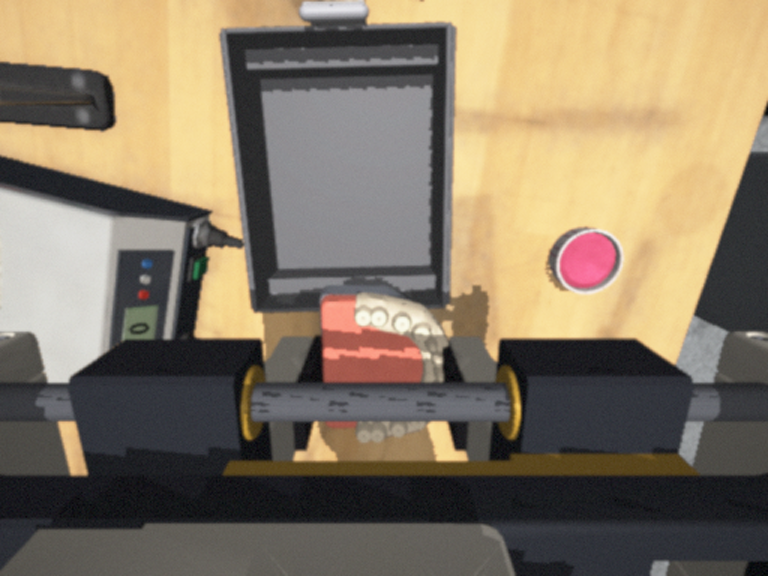

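Denture held level at (380,370). The case is fully visible, rim corners ≈ (222,31), (455,25), (450,306), (252,311). The instrument to its left (high x) is an obstacle. Pot at (588,261).

```bash
python3 - <<'E'
from h import *
import pickle
c=pickle.load(open('c6.pkl','rb'))
q=[unproj(c,(u/1.5,v/1.5),.07)[:2]*1000 for u,v in((222,31),(455,25),(450,306),(252,311))]
f=[unproj(c,(u/1.5,v/1.5),.003)[:2]*1000 for u,v in((262,88),(432,85),(431,268),(275,270))]
e=[unproj(c,(u/1.5,v/1.5),.036)[:2]*1000 for u,v in((246,68),(438,63),(435,274),(270,277))]
for k in(q,f,e):
    k=np.array(k); print(k.round(0).tolist(), k.mean(0).round(1), [np.linalg.norm(k[i]-k[i-1]).round(0) for i in range(4)],
     [np.degrees(np.arctan2(*(b-a)[::-1])).round(1) for a,b in((k[1],k[0]),(k[2],k[3]),(k[1],k[2]),(k[0],k[3]))])
for n,p,z in(('pot',(588,258),.021),('instr',(208,212),.07),('instr2',(190,340),.07)): print(n,unproj(c,(p[0]/1.5,p[1]/1.5),z).round(4))
E
```

```text
[[697.0, -103.0], [567.0, -122.0], [542.0, 43.0], [674.0, 62.0]] [620.3 -30.1] [np.float64(167.0), np.float64(131.0), np.float64(166.0), np.float64(133.0)] [np.float64(8.2), np.float64(8.5), np.float64(98.6), np.float64(97.9)]
[[692.0, -85.0], [569.0, -102.0], [549.0, 33.0], [675.0, 50.0]] [621.3 -25.7] [np.float64(136.0), np.float64(124.0), np.float64(137.0), np.float64(128.0)] [np.float64(7.9), np.float64(7.7), np.float64(98.6), np.float64(96.9)]
[[694.0, -91.0], [570.0, -109.0], [550.0, 30.0], [671.0, 47.0]] [621.4 -30.9] [np.float64(140.0), np.float64(124.0), np.float64(141.0), np.float64(122.0)] [np.float64(8.3), np.float64(8.0), np.float64(98.2), np.float64(99.1)]
pot [0.433 0.007 0.021]
instr [ 7.042e-01 -7.000e-04  7.000e-02]
instr2 [0.7158 0.0885 0.07  ]
```

```bash
python3 - <<'E'
from h import *
go([.618,-.0495,.1385],-97)
E
```

```text
turn [ 0.0016 -0.0005  0.2397] shift cm [ 8.38 -1.78  1.  ] rows>= 2.1
```

Emit:
play_rows(
  commands=[
    [[0, 0, 0.08, 2.8, -0.6, 0.3, 4], [0, 0, 0.16, 5.6, -1.2, 0.6, 4], [0, 0, 0.24, 8.4, -1.8, 1, 4], [0, 0, 0.24, 8.4, -1.8, 1, 4], [0, 0, 0.24, 8.4, -1.8, 4, 4], [0, 0, 0.24, 8.4, -1.8, 8, 4], [0, 0, 0.24, 8.4, -1.8, 12, 4], [0, 0, 0.24, 8.4, -1.8, 13, 4]],
  ],
)

```text
clock: 9.7
tool_pos: [0.6123, -0.0521, 0.014]
orientation: [179.5, -0.1, -97.3]
force: [-1.1, -0.9, -2.0]
opening: 0.046
gripper_force: 28.9
```

Emit:
play_rows(
  commands=[
    [[0, 0, 0, 0, 0, 1.5, 4], [0, 0, 0, 0, 0, 2.5, 4], [0, 0, 0, 0, 0, 3, 4], [0, 0, 0, 0, 0, 3, 4], [0, 0, 0, 0, 0, 3, 4]],
  ],
)

```text
clock: 10.12
tool_pos: [0.6182, -0.0509, -0.0092]
orientation: [-179.9, 0.0, -97.1]
force: [-0.5, -0.7, 0.2]
opening: 0.046
gripper_force: 28.9
```

Emit:
play_rows(
  commands=[
    [[0, 0, 0, 0, 0, 0.4, 4], [0, 0, 0, 0, 0, 0.6, 4], [0, 0, 0, 0, 0, 0.6, 4], [0, 0, 0, 0, 0, 0.6, 4]],
  ],
)

```text
clock: 10.45
tool_pos: [0.6177, -0.0509, -0.0161]
orientation: [-180.0, 0.0, -97.1]
force: [-0.3, 0.7, 0.3]
opening: 0.046
gripper_force: 29.4
```

Emit:
play_rows(
  commands=[
    [[0, 0, 0, 0, 0, 0.2, 4], [0, 0, 0, 0, 0, 0.2, 4], [0, 0, 0, 0, 0, 0.2, 6], [0, 0, 0, 0, 0, 0.2, 6], [0, 0, 0, 0, 0, 0.2, 6], [0, 0, 0, 0, 0, 0.2, 6]],
  ],
)

```text
clock: 10.95
tool_pos: [0.6177, -0.0509, -0.0183]
orientation: [-180.0, 0.0, -97.1]
force: [-0.2, 0.1, 1.2]
opening: 0.0593
gripper_force: 0.0
```

Emit:
play_rows(
  commands=[
    [[0, 0, 0, 0, 0, -1, 6], [0, 0, 0, 0, 0, -3, 6], [0, 0, 0, 0, 0, -6, 6], [0, 0, 0, 0, 0, -10, 6], [0, 0, 0, 0, 0, -14, 6], [0, 0, 0, 0, 0, -18, 6], [0, 0, 0, 0, 0, -18, 6], [0, 0, 0, 0, 0, -18, 6]],
  ],
)

```text
clock: 11.62
tool_pos: [0.6194, -0.0507, 0.1661]
orientation: [-179.6, 0.1, -97.1]
force: [0.5, 0.0, -1.6]
opening: 0.06
gripper_force: 0.0
```

```bash
python3 - <<'E'
from h import *
import pickle
o=ctrl.get_obs();print(o['clock'],o['tool_pos'],o['orientation'],o['opening'],o['force'])
c=cam('wrist'); save(c[0],'pics/w7.png');pickle.dump(c,open('c7.pkl','wb'))
go([.504,-.344,.10],177.5)
E
```

```text
11.6167 [ 0.61944267 -0.05073344  0.16607114] [-1.79617413e+02  1.13091327e-01 -9.70921970e+01] 0.06002380193054583 [ 0.45190608  0.0144516  -1.61299519]
turn [-1.3000e-03  3.1000e-03  1.4903e+00] shift cm [30.52  7.71  6.31] rows>= 11.9
```

View pics/w7.png

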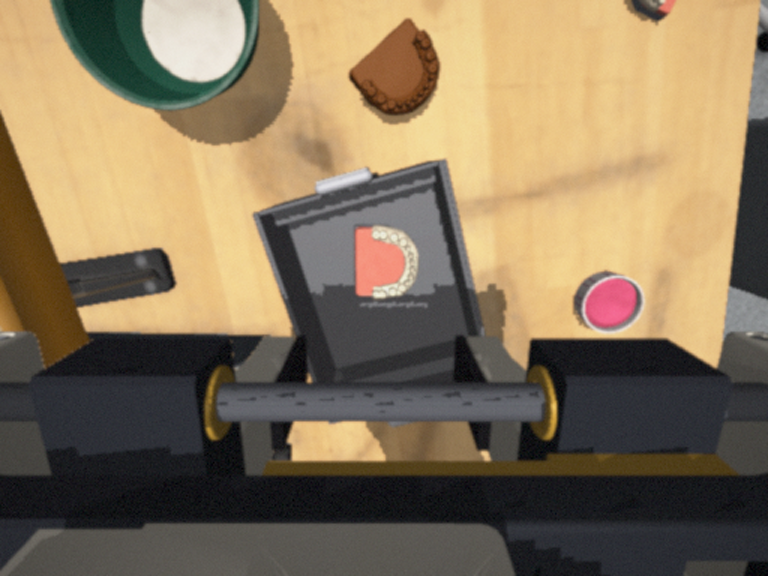

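Denture stands upright in the case at (385,262), and the catch at (343,181) is clear. On to the tray.

Emit:
play_rows(
  commands=[
    [[0, 0, 0.12, 3.8, 1, 0, 6], [0, 0, 0.24, 7.6, 1.9, 0.5, 6], [0, 0, 0.36, 11.4, 2.9, 1, 6], [0, 0, 0.48, 15.2, 3.9, 1.5, 6], [0, 0, 0.6, 19.1, 4.8, 2, 6], [0, 0, 0.72, 22.9, 5.8, 2.5, 6], [0, 0, 0.84, 26.7, 6.8, 3, 6], [0, 0, 0.96, 30.5, 7.7, 3.5, 6]],
  ],
)

```text
clock: 12.33
tool_pos: [0.5015, -0.3453, 0.1254]
orientation: [179.9, -0.1, -152.4]
force: [2.1, 0.5, -0.9]
opening: 0.0597
gripper_force: 0.0
```

Emit:
play_rows(
  commands=[
    [[0, 0, 0.12, 0, 0, 0, 6], [0, 0, 0.24, 0, 0, 0, 6], [0, 0, 0.36, 0, 0, 0, 6], [0, 0, 0.48, 0, 0, 0, 6], [0, 0, 0.53, 0, 0, 0, 6], [0, 0, 0.53, 0, 0, 0, 6], [0, 0, 0.53, 0, 0, 0, 6]],
  ],
)

```text
clock: 12.92
tool_pos: [0.5028, -0.3438, 0.1257]
orientation: [180.0, -0.1, 177.6]
force: [0.5, 0.2, -0.1]
opening: 0.0602
gripper_force: 0.0
```

```bash
python3 - <<'E'
from h import *
import pickle
o=ctrl.get_obs();print(o['clock'],o['tool_pos'],o['orientation'],o['opening'],o['force'])
c=cam('wrist'); save(c[0],'pics/w8.png');pickle.dump(c,open('c8.pkl','wb'))
E
```

```text
12.9167 [ 0.50281997 -0.34383568  0.12570968] [ 1.79964401e+02 -1.06999484e-01  1.77633845e+02] 0.060161559622160674 [ 0.47855702  0.19977716 -0.06140319]
```

View pics/w8.png

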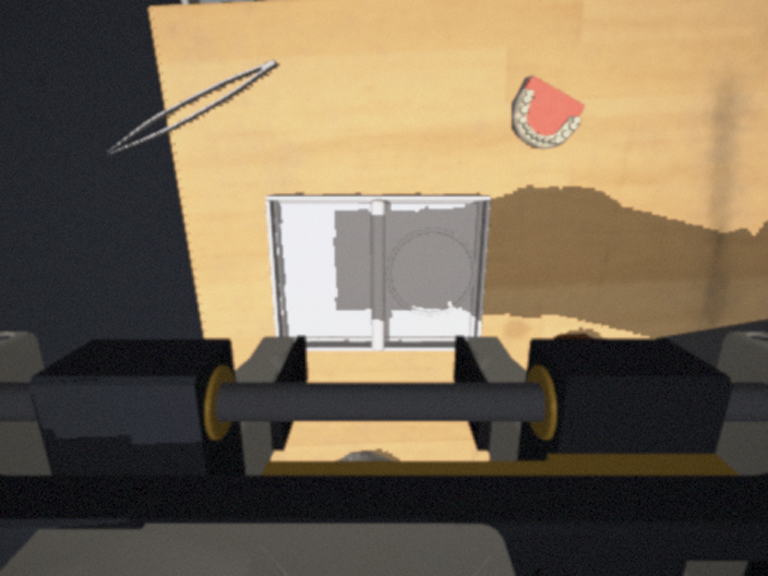

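```bash
python3 - <<'E'
from h import *
import pickle
c=pickle.load(open('c8.pkl','rb'))
k=np.array([unproj(c,(u/1.5,v/1.5),.018)[:2]*1000 for u,v in((267,197),(490,196),(482,349),(277,351))])
print(k.round(0).tolist(), k.mean(0).round(1), [np.linalg.norm(k[i]-k[i-1]).round(0) for i in range(4)],[np.degrees(np.arctan2(*(b-a)[::-1])).round(1) for a,b in((k[0],k[1]),(k[3],k[2]),(k[0],k[3]),(k[1],k[2]))])
m=np.array([unproj(c,(u/1.5,v/1.5),.025)[:2]*1000 for u,v in((378,201),(378,346))]);print('bar',m)
P=k.mean(0)/1000; go([P[0],P[1],-.015],177)
E
```

```text
[[445.0, -420.0], [450.0, -266.0], [565.0, -268.0], [560.0, -425.0]] [ 505.1 -344.7] [np.float64(116.0), np.float64(154.0), np.float64(115.0), np.float64(157.0)] [np.float64(87.9), np.float64(88.3), np.float64(-2.8), np.float64(-1.2)]
bar [[ 449.81617791 -343.12383052]
 [ 556.27201802 -347.55277054]]
turn [ 0.0005 -0.0014  0.0114] shift cm [-0.23 -0.08 14.09] rows>= 3.4
```

Emit:
play_rows(
  commands=[
    [[0, 0, 0, -0.2, -0.1, 3.8, 6], [0, 0, 0, -0.2, -0.1, 7.6, 6], [0, 0, 0, -0.2, -0.1, 11.2, 6], [0, 0, 0, -0.2, -0.1, 13.4, 6], [0, 0, 0, -0.2, -0.1, 14.2, 6], [0, 0, 0, -0.2, -0.1, 14.4, 6], [0, 0, 0, -0.2, -0.1, 14.4, 0.6], [0, 0, 0, -0.2, -0.1, 14.4, 0.6]],
  ],
)

```text
clock: 13.63
tool_pos: [0.5068, -0.3456, -0.0157]
orientation: [-179.9, 0.1, 177.6]
force: [0.3, -0.3, 0.7]
opening: 0.0517
gripper_force: 0.0
```

Emit:
play_rows(
  commands=[
    [[0, 0, 0, 0, 0, 0, 0.6], [0, 0, 0, 0, 0, 0, 0.6], [0, 0, 0, 0, 0, 0, 0.6], [0, 0, 0, 0, 0, 0, 0.6], [0, 0, 0, 0, 0, 0, 0.6], [0, 0, 0, 0, 0, 0, 0.6], [0, 0, 0, 0, 0, 0, 0.6]],
  ],
)

```text
clock: 14.22
tool_pos: [0.5055, -0.3452, -0.0172]
orientation: [-180.0, 0.0, 177.5]
force: [-1.1, 1.0, 2.3]
opening: 0.0095
gripper_force: 30.0
```

Emit:
play_rows(
  commands=[
    [[0, 0, 0, 0, 0, -1.5, 0.6], [0, 0, 0, 0, 0, -4.5, 0.6], [0, 0, 0, 0, 0, -8, 0.6], [0, 0, 0, 0, 0, -11.5, 0.6], [0, 0, 0, 0, 0, -14, 0.6], [0, 0, 0, 0, 0, -15, 0.6], [0, 0, 0, 0, 0, -15, 0.6], [0, 0, 0, 0, 0, -15, 0.6]],
  ],
)

```text
clock: 14.88
tool_pos: [0.5051, -0.3448, 0.1319]
orientation: [180.0, -0.0, 177.5]
force: [-0.2, -1.0, -1.6]
opening: 0.0095
gripper_force: 30.0
```

```bash
python3 - <<'E'
from h import *
import pickle
o=ctrl.get_obs();print(o['clock'],o['tool_pos'],o['orientation'],o['opening'],o['gripper_force'],o['force'])
go([.6205,-.0295,.133],-171.8)
c=pickle.load(open('c7.pkl','rb'))
# case rim model fit: compare predicted outer/inner rim corners in c6,c7
for n in('c6','c7'):
    c=pickle.load(open(n+'.pkl','rb')); A=np.deg2rad(8.2);Q=np.array([[np.cos(A),-np.sin(A)],[np.sin(A),np.cos(A)]])
    for sx,sy in((1,-1),(-1,-1),(-1,1),(1,1)):
        w=np.array([.6205,-.0295])+Q@[sx*.0655,sy*.0855]; print(n,(sx,sy),(proj(c,[*w,.07])*1.5).round(1))
E
```

```text
14.8833 [ 0.50511842 -0.3447571   0.13194944] [ 1.79958280e+02 -6.79502450e-03  1.77500889e+02] 0.009455850038568601 29.99973714351654 [-0.23412988 -1.01710078 -1.57791966]
turn [ 7.000e-04 -1.000e-04 -1.867e-01] shift cm [-10.15  32.    -0.08] rows>= 8.1
c6 (1, -1) [221.3  27.6]
c6 (-1, -1) [454.6  21.8]
c6 (-1, 1) [447.6 310.2]
c6 (1, 1) [253.5 314.3]
c7 (1, -1) [254.2 213.3]
c7 (-1, -1) [444.5 159.9]
c7 (-1, 1) [494.4 387.3]
c7 (1, 1) [329.3 426.1]
```

Emit:
play_rows(
  commands=[
    [[0, 0, -0.02, -0.8, 2.4, 0, 0.6], [0, 0, -0.04, -2, 6.4, 0, 0.6], [0, 0, -0.07, -3.3, 10.4, 0, 0.6], [0, 0, -0.1, -4.6, 14.4, 0, 0.6], [0, 0, -0.13, -5.8, 18.4, 0, 0.6], [0, 0, -0.15, -7.1, 22.4, 0, 0.6], [0, 0, -0.17, -8.4, 26.4, 0, 0.6], [0, 0, -0.187, -9.5, 30, 0, 0.6]],
  ],
)

```text
clock: 15.55
tool_pos: [0.6123, -0.0474, 0.1299]
orientation: [180.0, -0.2, -171.7]
force: [1.2, -0.6, -1.2]
opening: 0.0097
gripper_force: 30.0
```

```bash
python3 - <<'E'
from h import *
go([.6205,-.0295,.133],-171.8)
E
```

```text
turn [ 0.0002 -0.004   0.0017] shift cm [-1.06  1.65 -0.31] rows>= 0.5
```

Emit:
play_rows(
  commands=[
    [[0, 0, 0, -0.5, 0.9, 0, 0.6], [0, 0, 0, -1, 1.8, 0, 0.6], [0, 0, 0, -1, 1.8, 0, 0.6], [0, 0, 0, -1, 1.8, 0, 0.6], [0, 0, 0, -1, 1.8, 0, 0.6]],
  ],
)

```text
clock: 15.97
tool_pos: [0.6198, -0.0314, 0.1317]
orientation: [-180.0, -0.1, -171.8]
force: [-0.1, -1.1, -0.6]
opening: 0.0099
gripper_force: 30.0
```

```bash
python3 - <<'E'
from h import *
go([.6205,-.0295,.06],-171.8)
import pickle
c=cam('wrist'); save(c[0],'pics/w9.png');pickle.dump(c,open('c9.pkl','wb'))
E
```

```text
turn [-0.0001 -0.0019 -0.0005] shift cm [-0.11  0.18  7.17] rows>= 1.7
```

View pics/w9.png

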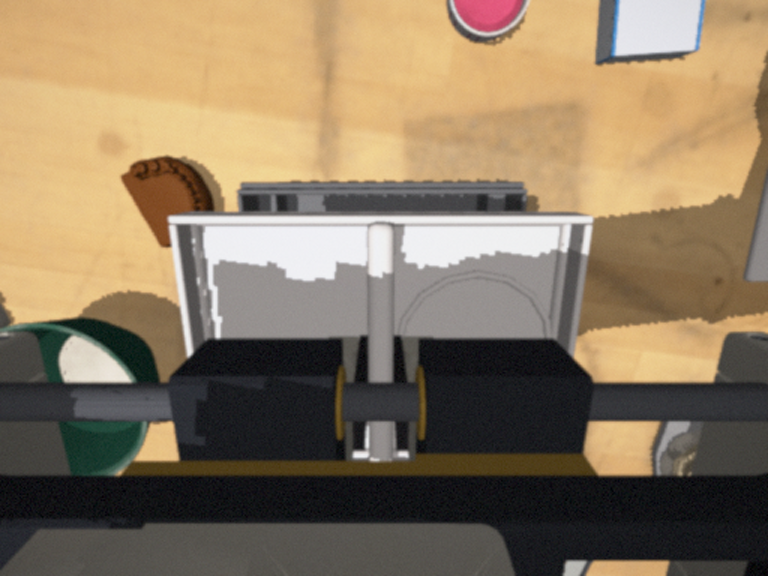

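Tray held level and parallel to the case. Its near edge is at row 217, cols 170–592; the case's near rim is at row 184, cols 240–525.

```bash
python3 - <<'E'
from h import *
import pickle
c=pickle.load(open('c9.pkl','rb'));o=ctrl.get_obs();R0=rot(o['orientation']);t=o['tool_pos'];print(t)
def tool(u,v,z): return (R0.T@(unproj(c,(u/1.5,v/1.5),z)-t)*1000).round(1)[:2]
print('case',tool(240,184,.07),tool(525,184,.07)); zt=t[2]+.0172+.018
print('tray',tool(170,217,zt),tool(592,217,zt))
E
```

```text
[ 0.61992503 -0.03158511  0.13204504]
case [ 65.8 -81.1] [66.  84.2]
tray [ 58.4 -76.3] [58.6 77.3]
```

Emit:
play_rows(
  commands=[
    [[0, 0, 0, 0, 0.1, 2, 0.6], [0, 0, 0, 0, 0.13, 4.5, 0.6], [0, 0, 0, 0, 0.13, 6.5, 0.6], [0, 0, 0, 0, 0.13, 7, 0.6], [0, 0, 0, 0, 0.13, 7.2, 0.6], [0, 0, 0, 0, 0.13, 7.2, 0.6]],
  ],
)

```text
clock: 16.52
tool_pos: [0.6207, -0.0298, 0.0611]
orientation: [-180.0, 0.0, -171.8]
force: [0.1, 0.8, -1.6]
opening: 0.0098
gripper_force: 30.0
```

Emit:
play_rows(
  commands=[
    [[0, 0, 0, 0, 0, 0.4, 0.6], [0, 0, 0, 0, 0, 0.8, 0.6], [0, 0, 0, 0, 0, 1.2, 0.6], [0, 0, 0, 0, 0, 1.4, 0.6], [0, 0, 0, 0, 0, 1.4, 0.6]],
  ],
)

```text
clock: 16.93
tool_pos: [0.6202, -0.029, 0.0462]
orientation: [180.0, -0.0, -171.8]
force: [0.5, -0.1, -2.2]
opening: 0.0097
gripper_force: 30.0
```

Emit:
play_rows(
  commands=[
    [[0, 0, 0, 0, 0, 0.6, 0.6], [0, 0, 0, 0, 0, 1.2, 0.6], [0, 0, 0, 0, 0, 1.8, 0.6], [0, 0, 0, 0, 0, 2.2, 0.6], [0, 0, 0, 0, 0, 2.4, 0.6], [0, 0, 0, 0, 0, 2.4, 0.6]],
  ],
)

```text
clock: 17.43
tool_pos: [0.62, -0.0291, 0.0218]
orientation: [-180.0, -0.1, -171.8]
force: [-0.4, -1.3, -1.6]
opening: 0.0095
gripper_force: 30.0
```

Emit:
play_rows(
  commands=[
    [[0, 0, 0, 0, 0, 0.2, 0.6], [0, 0, 0, 0, 0, 0.35, 0.6], [0, 0, 0, 0, 0, 0.35, 0.6], [0, 0, 0, 0, 0, 0.35, 0.6]],
  ],
)

```text
clock: 17.77
tool_pos: [0.6205, -0.029, 0.0192]
orientation: [180.0, 0.0, -171.8]
force: [-0.1, 0.4, -1.0]
opening: 0.0097
gripper_force: 30.0
```

Emit:
play_rows(
  commands=[
    [[0, 0, 0, 0, 0, 0, 3], [0, 0, 0, 0, 0, 0, 3], [0, 0, 0, 0, 0, 0, 3], [0, 0, 0, 0, 0, -2, 3], [0, 0, 0, 0, 0, -5, 3], [0, 0, 0, 0, 0, -8, 3], [0, 0, 0, 0, 0, -11, 3], [0, 0, 0, 0, 0, -11, 3]],
  ],
)

```text
clock: 18.43
tool_pos: [0.6244, -0.0289, 0.1363]
orientation: [-179.9, 0.6, -171.7]
force: [0.8, 0.8, 1.6]
opening: 0.0299
gripper_force: 0.0
```

```bash
python3 - <<'E'
from h import *
import pickle
o=ctrl.get_obs();print(o['clock'],o['tool_pos'],o['opening'],o['joint_pos'].round(0))
c6=pickle.load(open('c6.pkl','rb'));s=cam('scene')
def tri(L):
    A=[];b=[]
    for c,p in L:
        _,K,oo,Rm=c;r=Rm@np.linalg.solve(K,[p[0]/1.5,p[1]/1.5,1]);r/=np.linalg.norm(r);M=np.eye(3)-np.outer(r,r);A.append(M);b.append(M@oo)
    x,res,*_=np.linalg.lstsq(np.vstack(A),np.hstack(b),rcond=None);return x.round(3),res
print(tri([(c6,(115,215)),(s,(447,212))]),tri([(c6,(208,212)),(s,(437,243))]))
go([.433,.007,.08],-82)
E
```

```text
18.4333 [ 0.62438028 -0.02885576  0.13631697] 0.029853599176192187 [ 15.  18. -11.   0. -60. -97.]
(array([ 0.762, -0.004,  0.085]), array([0.0002852])) (array([ 0.725, -0.006,  0.034]), array([0.00032016]))
turn [-0.0057  0.0058 -1.5661] shift cm [18.33  6.26  5.2 ] rows>= 12.5
```

Emit:
play_rows(
  commands=[
    [[0, 0, -0.12, 2.2, 0.8, 0.4, 5], [0, 0, -0.24, 4.5, 1.6, 1, 7], [0, 0, -0.36, 6.8, 2.4, 1.6, 7], [0, 0, -0.48, 9, 3.1, 2.2, 7], [0, 0, -0.6, 11.3, 3.9, 2.9, 7], [0, 0, -0.72, 13.5, 4.7, 3.6, 7], [0, 0, -0.84, 15.8, 5.5, 4.3, 7], [0, 0, -0.96, 18, 6.2, 4.9, 7]],
  ],
)

```text
clock: 19.15
tool_pos: [0.4317, 0.0064, 0.0791]
orientation: [180.0, -0.0, -116.4]
force: [-1.0, 0.5, 0.0]
opening: 0.0695
gripper_force: 0.0
```

Emit:
play_rows(
  commands=[
    [[0, 0, -0.12, 0, 0, 0, 7], [0, 0, -0.24, 0, 0, 0, 7], [0, 0, -0.36, 0, 0, 0, 7], [0, 0, -0.48, 0, 0, 0, 7], [0, 0, -0.6, 0, 0, 0, 7], [0, 0, -0.6, 0, 0, 0, 7], [0, 0, -0.6, 0, 0, 0, 7]],
  ],
)

```text
clock: 19.73
tool_pos: [0.4331, 0.0064, 0.0798]
orientation: [180.0, -0.0, -82.6]
force: [-0.2, -0.4, 0.6]
opening: 0.0701
gripper_force: 0.0
```

```bash
cat >> h.py <<'E'
def seg(c,win,fn):
    hsv=cv2.cvtColor(c[0]['color'],cv2.COLOR_RGB2HSV);m=fn(*[a.astype(int) for a in cv2.split(hsv)]).astype(np.uint8)
    x0,y0,x1,y1=[int(v) for v in win]; k=np.zeros_like(m); k[y0:y1,x0:x1]=m[y0:y1,x0:x1]
    n,l,s,_=cv2.connectedComponentsWithStats(k); i=1+s[1:,4].argmax(); return np.argwhere(l==i)[:,::-1].astype(np.float32)
E
python3 - <<'E'
from h import *
import pickle
o=ctrl.get_obs();print(o['clock'],o['tool_pos'],o['orientation'],o['opening'])
c=cam('wrist');pickle.dump(c,open('c10.pkl','wb'));save(c[0],'pics/w10.png')
print([d for d in ctrl.find_in(c[0],'wax_pot')], proj(c,[.433,.007,.02]))
p=seg(c,(190,100,330,230),lambda H,S,V:((H>160)|(H<4))&(S>110)); b=p.min(0),p.max(0);print(len(p),b,p.mean(0))
(cx,cy),r=cv2.minEnclosingCircle(p); print(cx,cy,r); P=unproj(c,(cx,cy),.018);print(P); go([P[0],P[1],-.020],-82)
E
```

```text
19.7333 [0.43309881 0.00644548 0.07979889] [ 1.79963967e+02 -4.93754589e-03 -8.26015246e+01] 0.0700882456922357
[{'bbox': [229.6, 165.7, 53.7, 59.2], 'conf': 0.58}] [252.03387998 195.10142673]
1614 (array([231., 175.], dtype=float32), array([277., 218.], dtype=float32)) [253.94424 196.24411]
254.0 196.0 23.537303924560547
[0.43098918 0.00824226 0.018     ]
turn [ 0.0004 -0.0001 -0.0105] shift cm [-0.21  0.2   9.99] rows>= 2.4
```

Emit:
play_rows(
  commands=[
    [[0, 0, -0.01, -0.2, 0.2, 3, 7], [0, 0, -0.01, -0.2, 0.2, 6.5, 7], [0, 0, -0.01, -0.2, 0.2, 9, 7], [0, 0, -0.01, -0.2, 0.2, 9.9, 7], [0, 0, -0.01, -0.2, 0.2, 9.9, 7], [0, 0, -0.01, -0.2, 0.2, 9.9, 4], [0, 0, -0.01, -0.2, 0.2, 9.9, 4], [0, 0, -0.01, -0.2, 0.2, 9.9, 4]],
  ],
)

```text
clock: 20.5
tool_pos: [0.4321, 0.0087, -0.0178]
orientation: [-179.9, 0.0, -81.8]
force: [-0.2, -0.8, 0.5]
opening: 0.055
gripper_force: 0.0
```

Emit:
play_rows(
  commands=[
    [[0, 0, 0, 0, 0, 0, 4], [0, 0, 0, 0, 0, 0, 4], [0, 0, 0, 0, 0, 0, 4], [0, 0, 0, 0, 0, 0, 4]],
  ],
)

```text
clock: 20.83
tool_pos: [0.4321, 0.0087, -0.0179]
orientation: [-179.9, 0.0, -81.8]
force: [-1.6, 0.9, 7.9]
opening: 0.0483
gripper_force: 30.0
```

```bash
python3 - <<'E'
from h import *
go([.431,.008,.12],-82)
E
```

```text
turn [-0.002   0.0005  0.0036] shift cm [  0.04   0.09 -13.79] rows>= 3.3
```

Emit:
play_rows(
  commands=[
    [[0, 0, 0, 0, 0, -1, 4], [0, 0, 0, 0, 0, -4, 4], [0, 0, 0, 0, 0, -8, 4], [0, 0, 0, 0, 0, -12, 4], [0, 0, 0, 0, 0, -14, 4], [0, 0, 0, 0, 0, -14, 4], [0, 0, 0, 0, 0, -14, 4]],
  ],
)

```text
clock: 21.42
tool_pos: [0.4319, 0.0087, 0.1226]
orientation: [-179.8, 0.1, -81.8]
force: [-0.2, -0.7, -1.2]
opening: 0.049
gripper_force: 30.0
```

```bash
python3 - <<'E'
from h import *
import pickle
o=ctrl.get_obs();print(o['clock'],o['tool_pos'],o['orientation'],o['opening'],o['gripper_force'],o['force'],o['moment'])
c=cam('wrist');pickle.dump(c,open('c11.pkl','wb'))
p=seg(c,(190,100,330,250),lambda H,S,V:((H>160)|(H<4))&(S>110)); print(len(p),p.min(0),p.max(0))
im=np.hstack([c[0]['color'][140:340,150:400],cam('side')[0]['color'][70:270,220:420]])[:,:,::-1]
cv2.imwrite('pics/w11.png',cv2.resize(im,None,fx=1.7,fy=1.7,interpolation=cv2.INTER_CUBIC))
go([.6148,.0106,.12],-81.8)
E
```

```text
21.4167 [0.43187991 0.00872532 0.12261755] [-1.79786408e+02  9.03754002e-02 -8.18272118e+01] 0.04903808466672245 29.999792826355787 [-0.21248024 -0.65175189 -1.16016938] [0.02903789 0.18550023 0.03520405]
2549 [218. 208.] [290. 249.]
turn [ 0.0009  0.0002 -0.0006] shift cm [  2.37 -18.29   0.04] rows>= 4.4
```

View pics/w11.png

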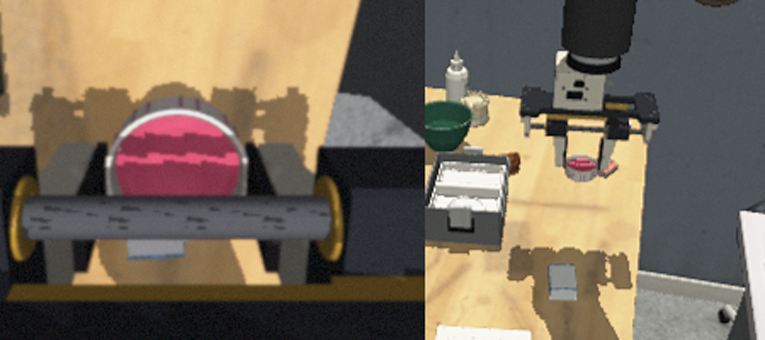

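The pot is held level at the fingertips, and the tray sits level in the case. Placing the pot.

Emit:
play_rows(
  commands=[
    [[0, 0, 0, 0.4, -3, 0, 4], [0, 0, 0, 0.9, -7, 0, 4], [0, 0, 0, 1.4, -11, 0, 4], [0, 0, 0, 1.9, -15, 0, 4], [0, 0, 0, 2.2, -17.5, 0, 4], [0, 0, 0, 2.3, -18.3, 0, 4], [0, 0, 0, 2.3, -18.3, 0, 4], [0, 0, 0, 2.3, -18.3, 0, 4]],
  ],
)

```text
clock: 22.18
tool_pos: [0.6142, 0.0112, 0.1188]
orientation: [179.8, -0.0, -81.8]
force: [-0.3, -0.0, -0.4]
opening: 0.0486
gripper_force: 30.0
```

```bash
python3 - <<'E'
from h import *
import pickle
c=cam('wrist');pickle.dump(c,open('c12.pkl','wb'));save(c[0],'pics/w12.png')
o=ctrl.get_obs();print(o['clock'],o['tool_pos'],o['orientation'],o['opening'],o['gripper_force'],o['force'])
go([.6148,.0113,.026],-81.8)
E
```

```text
22.2333 [0.61393915 0.01130641 0.1195584 ] [ 1.79814832e+02 -8.19430408e-03 -8.18291061e+01] 0.048739317817080345 29.999757607911306 [-0.3876191   0.11026529 -0.86202034]
turn [ 0.0032 -0.0001 -0.0005] shift cm [ 0.01 -0.12  9.36] rows>= 2.2
```

Emit:
play_rows(
  commands=[
    [[0, 0, 0, 0, -0.05, 2, 4], [0, 0, 0, 0, -0.05, 5, 4], [0, 0, 0, 0, -0.05, 8, 4], [0, 0, 0, 0, -0.05, 9, 4], [0, 0, 0, 0, -0.05, 9.4, 4], [0, 0, 0, 0, -0.05, 9.4, 4]],
  ],
)

```text
clock: 22.73
tool_pos: [0.6154, 0.0116, 0.0272]
orientation: [179.9, -0.0, -81.8]
force: [-0.8, -0.1, -0.7]
opening: 0.0488
gripper_force: 30.0
```

Emit:
play_rows(
  commands=[
    [[0, 0, 0, 0, 0, 0.2, 4], [0, 0, 0, 0, 0, 0.4, 4], [0, 0, 0, 0, 0, 0.4, 4]],
  ],
)

```text
clock: 22.98
tool_pos: [0.6168, 0.0119, 0.0243]
orientation: [-179.9, 0.0, -81.8]
force: [1.1, 0.8, -0.7]
opening: 0.0488
gripper_force: 30.0
```

Emit:
play_rows(
  commands=[
    [[0, 0, 0, 0, 0, 0.15, 4], [0, 0, 0, 0, 0, 0.2, 4], [0, 0, 0, 0, 0, 0.2, 4]],
  ],
)

```text
clock: 23.23
tool_pos: [0.6162, 0.0117, 0.0214]
orientation: [-180.0, 0.0, -81.8]
force: [-0.2, -0.2, -0.5]
opening: 0.0491
gripper_force: 30.0
```

Emit:
play_rows(
  commands=[
    [[0, 0, 0, 0, 0, 0, 4], [0, 0, 0, 0, 0, 0, 4]],
  ],
)

```text
clock: 23.4
tool_pos: [0.6162, 0.0116, 0.0213]
orientation: [-180.0, -0.0, -81.8]
force: [0.0, 0.1, 0.9]
opening: 0.0489
gripper_force: 30.0
```

Emit:
play_rows(
  commands=[
    [[0, 0, 0, 0, 0, 0, 6], [0, 0, 0, 0, 0, 0, 6], [0, 0, 0, 0, 0, 0, 6], [0, 0, 0, 0, 0, 0, 6], [0, 0, 0, 0, 0, -2, 6], [0, 0, 0, 0, 0, -5, 6], [0, 0, 0, 0, 0, -8.5, 6], [0, 0, 0, 0, 0, -11, 6]],
  ],
)

```text
clock: 24.07
tool_pos: [0.6168, 0.0116, 0.1339]
orientation: [-179.9, -0.0, -81.8]
force: [0.7, 1.0, 0.1]
opening: 0.06
gripper_force: 0.0
```

Emit:
play_rows(
  commands=[
    [[0, 0, 0, 0, 0, 0, 6], [0, 0, 0, 0, 0, 0, 6]],
  ],
)

```text
clock: 24.23
tool_pos: [0.6172, 0.012, 0.1331]
orientation: [-179.8, 0.0, -81.8]
force: [-1.2, -0.1, -0.2]
opening: 0.0602
gripper_force: 0.0
```

```bash
python3 - <<'E'
from h import *
import pickle
c=cam('wrist');pickle.dump(c,open('c13.pkl','wb'));save(c[0],'pics/w13.png')
o=ctrl.get_obs();print(o['clock'],o['tool_pos'],o['orientation'],o['opening'])
p=seg(c,(150,60,400,300),lambda H,S,V:((H>160)|(H<4))&(S>110)); print(len(p),p.min(0),p.max(0))
print('pred pot',proj(c,[.6148,.0108,.058]))
go([.430,.115,.12],-79)
E
```

```text
24.2833 [0.61606627 0.01180911 0.13144189] [-1.79945921e+02  3.35248720e-02 -8.18167666e+01] 0.059878474916914635
1479 [233. 169.] [277. 210.]
pred pot [254.9911997  189.07442524]
turn [-0.001   0.0006 -0.0492] shift cm [-12.86  16.95   1.14] rows>= 5.1
```

View pics/w13.png

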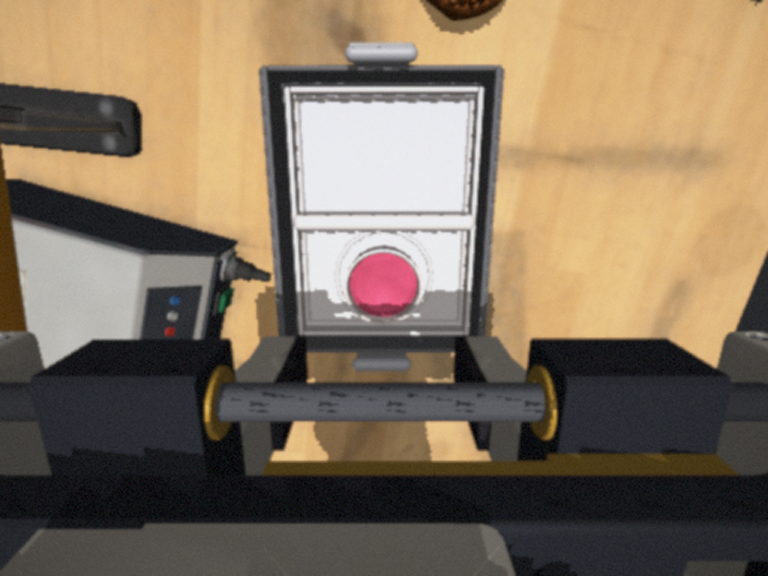

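Pot sits within the ring at (383,283), tray level, both catches visible at (382,52) and (382,364). Next, the carton.

Emit:
play_rows(
  commands=[
    [[0, 0, -0.01, -1.9, 2.4, 0, 6], [0, 0, -0.02, -4, 5.2, 0.3, 6], [0, 0, -0.03, -6.3, 8.3, 0.8, 6], [0, 0, -0.03, -8.6, 11.3, 1.4, 6], [0, 0, -0.03, -10.9, 14.4, 2.2, 6], [0, 0, -0.03, -12.4, 16.4, 2.9, 6], [0, 0, -0.03, -13, 17, 3.1, 6], [0, 0, -0.03, -13, 17, 3.1, 6]],
  ],
)

```text
clock: 24.95
tool_pos: [0.4269, 0.1162, 0.099]
orientation: [179.9, -0.0, -80.0]
force: [0.2, 0.0, -0.2]
opening: 0.06
gripper_force: 0.0
```

```bash
python3 - <<'E'
from h import *
import pickle
ctrl.snapshot('scene')
c=cam('wrist');pickle.dump(c,open('c14.pkl','wb'));save(c[0],'pics/w14.png')
o=ctrl.get_obs();print(o['clock'],o['tool_pos'],o['orientation'])
d=ctrl.find_in(c[0],'carton');print(d)
def rep(z,p):
    w=np.array([unproj(c,q,z)[:2] for q in cv2.convexHull(p)[:,0]],np.float32)*1000
    r=cv2.minAreaRect(w);print(z,len(p),r,cv2.boxPoints(r).round(0).tolist())
x,y,w,h=d[0]['bbox'];win=(x-8,y-8,x+w+8,min(y+h+8,222))
hsv=cv2.cvtColor(c[0]['color'],cv2.COLOR_RGB2HSV);cx,cy=int(x+w/2),int(y+h/2)
print([hsv[cy+k,cx].tolist() for k in range(-45,46,5)],[hsv[cy,cx+k].tolist() for k in range(-40,41,5)])
rep(.022,seg(c,win,lambda H,S,V:(S<60)&(V>90)));rep(.022,seg(c,win,lambda H,S,V:((S<60)&(V>90))|((H>85)&(H<135)&(V>90))))
E
```

```text
25.05 [0.42937782 0.11619434 0.09983175] [ 1.79968656e+02 -3.12810663e-02 -8.00116701e+01]
[{'bbox': [230.6, 157.9, 42.6, 59.6], 'conf': 0.65}, {'bbox': [1.1, 0.0, 106.1, 82.5], 'conf': 0.57}, {'bbox': [182.8, 283.4, 30.6, 28.0], 'conf': 0.2}]
[[20, 101, 239], [20, 103, 240], [20, 100, 242], [19, 100, 233], [104, 109, 218], [114, 5, 245], [120, 5, 245], [113, 4, 244], [114, 5, 245], [114, 5, 245], [120, 4, 245], [114, 5, 246], [113, 10, 209], [105, 3, 151], [115, 6, 237], [16, 94, 117], [16, 111, 120], [17, 103, 124], [18, 103, 121]] [[18, 117, 228], [18, 117, 229], [18, 116, 229], [19, 111, 234], [120, 5, 245], [113, 4, 245], [125, 6, 245], [114, 5, 245], [114, 5, 245], [114, 5, 244], [114, 5, 245], [120, 5, 245], [19, 97, 237], [19, 104, 235], [17, 112, 224], [16, 108, 203], [17, 111, 212]]
0.022 2180 ((431.55810546875, 115.75648498535156), (41.40378952026367, 58.861358642578125), 11.046231269836426) [[406.0, 141.0], [417.0, 83.0], [458.0, 91.0], [446.0, 149.0]]
0.022 2373 ((431.55810546875, 115.75648498535156), (41.40378952026367, 58.861358642578125), 11.046231269836426) [[406.0, 141.0], [417.0, 83.0], [458.0, 91.0], [446.0, 149.0]]
```

Emit:
play_rows(
  commands=[
    [[0, 0, -0.017, 0, -0.15, 3, 6], [0, 0, -0.017, 0, -0.15, 7, 6], [0, 0, -0.017, 0, -0.15, 10.5, 6], [0, 0, -0.017, 0, -0.15, 11.7, 6], [0, 0, -0.017, 0, -0.15, 11.9, 6], [0, 0, -0.017, 0, -0.15, 11.9, 6], [0, 0, -0.017, 0, -0.15, 11.9, 3.5], [0, 0, -0.017, 0, -0.15, 11.9, 3.5]],
  ],
)

```text
clock: 25.77
tool_pos: [0.4321, 0.1169, -0.0177]
orientation: [-179.9, 0.1, -79.1]
force: [0.2, -0.1, 0.2]
opening: 0.0518
gripper_force: 0.0
```

Emit:
play_rows(
  commands=[
    [[0, 0, 0, 0, 0, 0, 3.5], [0, 0, 0, 0, 0, 0, 3.5], [0, 0, 0, 0, 0, 0, 3.5], [0, 0, 0, 0, 0, 0, 3.5], [0, 0, 0, 0, 0, 0, 3.5]],
  ],
)

```text
clock: 26.18
tool_pos: [0.4316, 0.1169, -0.0178]
orientation: [-179.9, 0.0, -79.1]
force: [-0.6, -0.4, 7.4]
opening: 0.0396
gripper_force: 30.0
```

Emit:
play_rows(
  commands=[
    [[0, 0, 0, 0, 0, -1, 3.5], [0, 0, 0, 0, 0, -4, 3.5], [0, 0, 0, 0, 0, -8, 3.5], [0, 0, 0, 0, 0, -12, 3.5], [0, 0, 0, 0, 0, -14, 3.5], [0, 0, 0, 0, 0, -14, 3.5], [0, 0, 0, 0, 0, -14, 3.5]],
  ],
)

```text
clock: 26.77
tool_pos: [0.4313, 0.117, 0.1227]
orientation: [-179.8, 0.1, -79.1]
force: [-0.7, -0.7, -1.3]
opening: 0.0396
gripper_force: 30.0
```

```bash
python3 - <<'E'
from h import *
o=ctrl.get_obs();print(o['clock'],o['opening'],o['gripper_force'],o['tool_pos'],o['orientation'])
A=np.deg2rad(8.2);t=np.array([.6205,-.029])+[-np.sin(A)*-.0403,np.cos(A)*-.0403];print(t)
go([*t,.122],-81.8)
E
```

```text
26.7667 0.03957911533192744 29.996783137321472 [0.43130767 0.11701731 0.12272731] [-1.79804274e+02  1.28509849e-01 -7.91124075e+01]
[ 0.62624795 -0.06888798]
turn [-0.0034  0.0023  0.0469] shift cm [ 21.94 -15.63   0.08] rows>= 6.5
```

Emit:
play_rows(
  commands=[
    [[0, 0, 0.01, 2, -1.4, 0, 3.5], [0, 0, 0.02, 5, -3.6, 0, 3.5], [0, 0, 0.03, 8.2, -5.8, 0, 3.5], [0, 0, 0.04, 11.4, -8.1, 0, 3.5], [0, 0, 0.045, 14.6, -10.4, 0, 3.5], [0, 0, 0.045, 17.8, -12.7, 0, 3.5], [0, 0, 0.045, 20.4, -14.5, 0, 3.5], [0, 0, 0.045, 21.9, -15.6, 0, 3.5]],
  ],
)

```text
clock: 27.43
tool_pos: [0.6261, -0.0719, 0.1185]
orientation: [179.8, -0.0, -81.8]
force: [0.3, 0.1, -0.5]
opening: 0.0397
gripper_force: 30.0
```

Emit:
play_rows(
  commands=[
    [[0, 0, 0, 0, 0, 0, 3.5], [0, 0, 0, 0, 0, 0, 3.5], [0, 0, 0, 0, 0, 0, 3.5]],
  ],
)

```text
clock: 27.68
tool_pos: [0.6241, -0.0692, 0.1195]
orientation: [179.8, 0.0, -81.7]
force: [-1.0, 0.2, -0.3]
opening: 0.0393
gripper_force: 30.0
```

```bash
python3 - <<'E'
from h import *
o=ctrl.get_obs();print(o['clock'],o['opening'],o['gripper_force'],o['tool_pos'],o['orientation'])
go([.6262,-.0689,.027],-81.8)
E
```

```text
27.6833 0.03929427013778643 29.996921718120575 [ 0.62408237 -0.06924306  0.11947798] [ 1.79832644e+02  1.89632732e-02 -8.17270970e+01]
turn [0.0029 0.0003 0.0013] shift cm [-0.   -0.24  9.25] rows>= 2.2
```

Emit:
play_rows(
  commands=[
    [[0, 0, 0, 0, -0.1, 2, 3.5], [0, 0, 0, 0, -0.15, 5, 3.5], [0, 0, 0, 0, -0.15, 8, 3.5], [0, 0, 0, 0, -0.15, 8.9, 3.5], [0, 0, 0, 0, -0.15, 9.3, 3.5], [0, 0, 0, 0, -0.15, 9.3, 3.5]],
  ],
)

```text
clock: 28.18
tool_pos: [0.6264, -0.0686, 0.028]
orientation: [179.9, -0.0, -81.6]
force: [0.1, 0.2, -0.1]
opening: 0.0398
gripper_force: 30.0
```

Emit:
play_rows(
  commands=[
    [[0, 0, 0, 0, 0, 0.3, 3.5], [0, 0, 0, 0, 0, 0.5, 3.5], [0, 0, 0, 0, 0, 0.5, 3.5], [0, 0, 0, 0, 0, 0.5, 3.5]],
  ],
)

```text
clock: 28.52
tool_pos: [0.6273, -0.069, 0.0241]
orientation: [-179.9, 0.0, -81.7]
force: [0.5, -0.6, -0.4]
opening: 0.0398
gripper_force: 30.0
```

Emit:
play_rows(
  commands=[
    [[0, 0, 0, 0, 0, 0.15, 3.5], [0, 0, 0, 0, 0, 0.25, 3.5], [0, 0, 0, 0, 0, 0.25, 3.5], [0, 0, 0, 0, 0, 0.25, 3.5]],
  ],
)

```text
clock: 28.85
tool_pos: [0.6272, -0.0691, 0.0213]
orientation: [-180.0, -0.0, -81.7]
force: [-0.6, 0.6, 5.9]
opening: 0.0396
gripper_force: 30.0
```

Emit:
play_rows(
  commands=[
    [[0, 0, 0, 0, 0, 0, 5.5], [0, 0, 0, 0, 0, 0, 5.5], [0, 0, 0, 0, 0, 0, 5.5], [0, 0, 0, 0, 0, 0, 5.5], [0, 0, 0, 0, 0, -2, 5.5], [0, 0, 0, 0, 0, -5, 5.5], [0, 0, 0, 0, 0, -8.5, 5.5], [0, 0, 0, 0, 0, -11, 5.5]],
  ],
)

```text
clock: 29.52
tool_pos: [0.6274, -0.0692, 0.1331]
orientation: [-179.9, -0.0, -81.7]
force: [1.0, 0.1, 0.7]
opening: 0.0555
gripper_force: 0.0
```

Emit:
play_rows(
  commands=[
    [[0, 0, 0, 0, 0, 0, 5.5], [0, 0, 0, 0, 0, 0, 5.5]],
  ],
)

```text
clock: 29.68
tool_pos: [0.6279, -0.0689, 0.1324]
orientation: [-179.8, 0.0, -81.7]
force: [-0.7, -0.1, -1.4]
opening: 0.0549
gripper_force: 0.0
```

```bash
python3 - <<'E'
from h import *
import pickle
c=cam('wrist');pickle.dump(c,open('c15.pkl','wb'));save(c[0],'pics/w15.png')
o=ctrl.get_obs();print(o['clock'],o['tool_pos'],o['orientation'],o['opening'])
print(ctrl.find_in(c[0],'carton'),ctrl.find_in(c[0],'wax_pot'))
print('pred carton top corners',[proj(c,[.6262+dx*np.cos(.143)-dy*np.sin(.143),-.0689+dx*np.sin(.143)+dy*np.cos(.143),.061]).round(0) for dx,dy in((.0215,-.028),(-.0215,-.028),(-.0215,.028),(.0215,.028))])
go([.512,.334,.13],-171.8)
c=cam('side'); d=ctrl.find_in(c[0],'lid');print(d)
p=seg(c,(210,250,295,340),lambda H,S,V:(S<40)&(V>150));w=np.array([unproj(c,q,.0115)[:2] for q in cv2.convexHull(p)[:,0]],np.float32)*1000;r=cv2.minAreaRect(w);print(r,cv2.boxPoints(r).round().tolist())
E
```

```text
29.7333 [ 0.62670772 -0.06886612  0.1307278 ] [-1.79964346e+02  2.74769907e-02 -8.17080095e+01] 0.055112058229993384
[{'bbox': [235.8, 159.3, 43.2, 60.5], 'conf': 0.84}] [{'bbox': [234.1, 234.4, 43.1, 53.7], 'conf': 0.58}]
pred carton top corners [array([231., 162.]), array([277., 163.]), array([276., 218.]), array([232., 218.])]
turn [ 1.4000e-03  1.9000e-03 -1.5692e+00] shift cm [-4.153e+01  5.460e+00 -4.000e-02] rows>= 12.6
[{'bbox': [219.2, 257.5, 64.2, 73.9], 'conf': 0.93}]
((508.52947998046875, 350.7537536621094), (133.28077697753906, 121.3921127319336), 9.415459632873535) [[433.0, 400.0], [453.0, 280.0], [584.0, 302.0], [564.0, 422.0]]
```

Emit:
play_rows(
  commands=[
    [[0, 0, 0.12, -3, 1, -1, 5.5], [0, 0, 0.24, -6.8, 2.2, -2, 5.5], [0, 0, 0.36, -10.6, 3.2, -3, 5.5], [0, 0, 0.48, -14.5, 4, -4, 5.5], [0, 0, 0.6, -18.4, 4.6, -4, 5.5], [0, 0, 0.72, -22.3, 5, -4, 5.5], [0, 0, 0.84, -26.2, 5.3, -4, 5.5], [0, 0, 0.96, -30, 5.5, -4, 5.5]],
  ],
)

```text
clock: 30.6
tool_pos: [0.5293, 0.2147, 0.1702]
orientation: [180.0, -0.1, -135.3]
force: [0.4, 0.6, -0.6]
opening: 0.055
gripper_force: 0.0
```

Emit:
play_rows(
  commands=[
    [[0, 0, 0.12, -1.8, 2.6, 0, 5.5], [0, 0, 0.24, -3.6, 5.2, 0, 5.5], [0, 0, 0.36, -5.2, 7.6, 0, 5.5], [0, 0, 0.48, -6.6, 9.5, 0, 5.5], [0, 0, 0.592, -6.6, 9.5, 0, 5.5], [0, 0, 0.592, -6.6, 9.5, 0, 5.5], [0, 0, 0.592, -6.6, 9.5, 0, 5.5]],
  ],
)

```text
clock: 31.18
tool_pos: [0.5095, 0.3269, 0.1696]
orientation: [-179.9, -0.1, -168.6]
force: [-0.3, -0.2, 0.1]
opening: 0.055
gripper_force: 0.0
```

```bash
python3 - <<'E'
from h import *
import pickle
c=cam('wrist');pickle.dump(c,open('c16.pkl','wb'));save(c[0],'pics/w16.png')
o=ctrl.get_obs();print(o['clock'],o['tool_pos'],o['orientation'],o['opening'],o['force'])
print(ctrl.find_in(c[0],'lid'))
g=cv2.cvtColor(c[0]['color'],cv2.COLOR_RGB2HSV)
for v in (90,110,130,150,170,190): 
    r=g[v]; print(v,[ (u,int(r[u,1]),int(r[u,2])) for u in range(100,420,12)])
E
```

```text
31.2333 [0.50972297 0.32653673 0.16994397] [-1.79946570e+02 -6.36238745e-02 -1.68656234e+02] 0.05488928661022748 [ 0.74748686 -0.16786997 -0.25610949]
[{'bbox': [181.8, 119.4, 142.1, 104.9], 'conf': 0.55}]
90 [(100, 107, 226), (112, 106, 227), (124, 108, 224), (136, 108, 228), (148, 107, 226), (160, 109, 226), (172, 112, 224), (184, 113, 222), (196, 112, 221), (208, 107, 221), (220, 108, 225), (232, 106, 227), (244, 106, 223), (256, 111, 220), (268, 105, 221), (280, 110, 225), (292, 111, 222), (304, 108, 227), (316, 107, 228), (328, 106, 229), (340, 108, 229), (352, 111, 226), (364, 114, 225), (376, 110, 225), (388, 114, 225), (400, 114, 223), (412, 115, 221)]
110 [(100, 123, 214), (112, 123, 203), (124, 122, 215), (136, 120, 221), (148, 121, 213), (160, 120, 216), (172, 114, 211), (184, 105, 204), (196, 101, 201), (208, 102, 212), (220, 107, 225), (232, 110, 225), (244, 111, 228), (256, 110, 229), (268, 109, 230), (280, 108, 230), (292, 108, 231), (304, 107, 229), (316, 108, 229), (328, 109, 229), (340, 108, 227), (352, 109, 226), (364, 108, 227), (376, 110, 223), (388, 108, 226), (
[... 1103 characters left out ...]
 7, 218), (244, 6, 123), (256, 18, 143), (268, 11, 143), (280, 16, 146), (292, 11, 142), (304, 12, 145), (316, 15, 140), (328, 122, 128), (340, 120, 123), (352, 112, 107), (364, 109, 119), (376, 119, 126), (388, 126, 128), (400, 120, 128), (412, 77, 96)]
190 [(100, 103, 225), (112, 103, 227), (124, 107, 227), (136, 108, 226), (148, 106, 229), (160, 110, 229), (172, 106, 230), (184, 3, 233), (196, 3, 236), (208, 4, 235), (220, 3, 235), (232, 2, 208), (244, 10, 123), (256, 12, 143), (268, 11, 144), (280, 12, 143), (292, 11, 143), (304, 9, 143), (316, 63, 125), (328, 113, 122), (340, 107, 112), (352, 102, 128), (364, 107, 131), (376, 112, 134), (388, 108, 134), (400, 109, 136), (412, 120, 108)]
```

```bash
cat > lid.py <<'E'
from h import *
def lid(c,z=.0115,win=(120,60,400,224)):
    p=seg(c,win,lambda H,S,V:(S<60)&(V>80)).astype(int)
    rows={};cols={}
    for u,v in p: rows.setdefault(v,[]).append(u);cols.setdefault(u,[]).append(v)
    top=min(rows); R_=[v for v in rows if top+10<v<top+75]
    U=[u for u in cols if min(rows[top+12])+8<u<max(rows[top+12])-8]
    W=lambda L:np.array([unproj(c,q,z)[:2]*1000 for q in L])
    Lf=W([(min(rows[v])-.5,v) for v in R_]);Rt=W([(max(rows[v])+.5,v) for v in R_]);Tp=W([(u,min(cols[u])-.5) for u in U])
    out=[]
    for n,E in(('L',Lf),('R',Rt),('T',Tp)):
        vx,vy,x0,y0=cv2.fitLine(E.astype(np.float32),cv2.DIST_HUBER,0,.01,.01).ravel(); out.append((x0,y0,vx,vy))
        print(n,len(E),x0.round(1),y0.round(1),'angle',np.degrees(np.arctan2(vy,vx)).round(2))
    return out
if __name__=='__main__':
    import pickle
    c=pickle.load(open('c16.pkl','rb'));L,R_,T=lid(c)
    a=np.deg2rad(np.mean([np.degrees(np.arctan(L[3]/L[2])),np.degrees(np.arctan(R_[3]/R_[2])),np.degrees(np.arctan(-T[2]/T[3]))]))
    ex=np.array([np.cos(a),np.sin(a)]);ey=np.array([-ex[1],ex[0]]);d=lambda l,e:np.dot([l[0],l[1]],e)
    print('yaw',np.degrees(a),'width',d(R_,ey)-d(L,ey)); C=ey*(d(R_,ey)+d(L,ey))/2+ex*(d(T,ex)+65.5);print('centre',C)
    # rib: dark/edge profile
    g=cv2.cvtColor(c[0]['color'],cv2.COLOR_RGB2GRAY)
    for v in(150,155,160,165):print(v,g[v,225:290].tolist())
    print('pred rib top centre px',[proj(c,[*(C+ex*s)/1000,.037]).round(1) for s in(-35,0)])
    go([*C/1000,.1],np.degrees(a)-180)
E
python3 lid.py
```

```text
L 64 511.2 234.5 angle 9.53
R 64 477.0 403.7 angle 9.7
T 124 445.2 310.5 angle -80.42
yaw 9.605175 width 172.50652
centre [509.76657 321.73358]
150 [233, 233, 232, 233, 233, 230, 216, 167, 148, 146, 145, 142, 142, 139, 144, 144, 146, 143, 146, 150, 176, 215, 227, 230, 232, 231, 227, 222, 201, 173, 134, 134, 141, 142, 144, 150, 153, 170, 177, 165, 151, 147, 144, 146, 156, 171, 177, 177, 167, 153, 145, 146, 159, 174, 176, 175, 182, 202, 227, 229, 225, 223, 226, 231, 232]
155 [233, 233, 232, 233, 233, 232, 227, 206, 159, 142, 137, 142, 139, 141, 140, 141, 139, 141, 136, 131, 121, 130, 137, 139, 141, 140, 141, 138, 130, 122, 121, 137, 141, 140, 138, 138, 140, 139, 139, 141, 139, 141, 138, 141, 138, 139, 140, 142, 140, 140, 139, 139, 138, 140, 142, 139, 140, 141, 140, 140, 140, 139, 139, 141, 140]
160 [233, 233, 232, 233, 232, 230, 219, 178, 149, 143, 139, 138, 138, 138, 141, 139, 141, 140, 135, 129, 123, 130, 133, 139, 139, 139, 138, 138, 129, 124, 127, 133, 139, 139, 137, 137, 137, 139, 139, 139, 139, 140, 137, 139, 141, 138, 140, 136, 140, 138, 141, 138, 139, 137, 140, 139, 137, 136, 140, 141, 140, 140, 140, 140, 143]
165 [233, 232, 233, 232, 233, 231, 221, 181, 148, 138, 141, 141, 137, 138, 138, 140, 139, 142, 140, 132, 124, 127, 139, 139, 141, 142, 139, 137, 131, 120, 126, 136, 140, 138, 138, 139, 139, 137, 141, 140, 140, 140, 142, 139, 141, 140, 139, 139, 133, 139, 138, 139, 139, 139, 142, 139, 142, 139, 141, 142, 140, 140, 141, 140, 139]
pred rib top centre px [array([249.8, 147.1]), array([249. , 176.9])]
turn [-0.0006 -0.0008  0.0294] shift cm [ 0.1  -0.45  7.02] rows>= 1.7
```

Emit:
play_rows(
  commands=[
    [[0, 0, 0.03, 0.1, -0.45, 3.5, 5], [0, 0, 0.03, 0.1, -0.45, 7.3, 4], [0, 0, 0.03, 0.1, -0.45, 11, 4], [0, 0, 0.03, 0.1, -0.45, 14.5, 4], [0, 0, 0.03, 0.1, -0.45, 17, 4], [0, 0, 0.03, 0.1, -0.45, 17.8, 4], [0, 0, 0.03, 0.1, -0.45, 18, 4], [0, 0, 0.03, 0.1, -0.45, 18, 4]],
  ],
)

```text
clock: 31.95
tool_pos: [0.5104, 0.3224, -0.0088]
orientation: [-180.0, 0.0, -170.6]
force: [0.3, 0.4, 0.8]
opening: 0.0399
gripper_force: 0.0
```

Emit:
play_rows(
  commands=[
    [[0, 0, 0, 0, 0, 0, 0.7], [0, 0, 0, 0, 0, 0, 0.7], [0, 0, 0, 0, 0, 0, 0.7], [0, 0, 0, 0, 0, 0, 0.7], [0, 0, 0, 0, 0, 0, 0.7], [0, 0, 0, 0, 0, 0, 0.7], [0, 0, 0, 0, 0, 0, 0.7], [0, 0, 0, 0, 0, 0, 0.7]],
  ],
)

```text
clock: 32.62
tool_pos: [0.5101, 0.3229, -0.0085]
orientation: [180.0, 0.0, -170.6]
force: [-1.8, -0.2, 6.7]
opening: 0.0119
gripper_force: 30.0
```

```bash
python3 - <<'E'
from h import *
import pickle
def fit(E):
    vx,vy,x0,y0=cv2.fitLine(np.array(E,np.float32),cv2.DIST_HUBER,0,.01,.01).ravel();return np.array([x0,y0]),np.array([vx,vy])
def scan(S,fixed,rng,axis):
    out=[]
    for f in fixed:
        line=cv2.GaussianBlur(S,(3,3),0)[f,:] if axis=='row' else cv2.GaussianBlur(S,(3,3),0)[:,f]
        line=line.astype(float)
        for k in rng:
            n=k+(1 if rng[-1]>rng[0] else -1)
            if line[k]>=70>line[n]:
                t=k+(line[k]-70)/(line[k]-line[n])*(n-k); out.append((t,f) if axis=='row' else (f,t));break
    return out
def go1(name,L,R_,T):
    c=pickle.load(open(name,'rb'));S=cv2.cvtColor(c[0]['color'],cv2.COLOR_RGB2HSV)[:,:,1];o={}
    for n,a in(('L',L),('R',R_),('T',T)):
        if a is None: continue
        q=scan(S,*a);w=[unproj(c,p,.07)[:2]*1000 for p in q];p0,v=fit(w);o[n]=(p0,v);print(name,n,len(w),'px',np.mean(q,0).round(1),p0.round(1),np.degrees(np.arctan2(v[1],v[0])).round(2))
    return o
# c13: left edge = +x side, right = -x side, top=-y end
a=go1('c13.pkl',(list(range(55,140,3)),list(range(160,200)),'row'),(list(range(55,190,3)),list(range(350,310,-1)),'row'),(list(range(182,228,2))+list(range(282,330,2)),list(range(30,60)),'col'))
b=go1('c7.pkl',(list(range(150,200,3)),list(range(165,215)),'row'),(list(range(112,200,3)),list(range(340,290,-1)),'row'),(list(range(176,208,2))+list(range(252,290,2)),list(range(95,150)),'col'))
th=np.deg2rad(8.3);ex=np.array([np.cos(th),np.sin(th)]);ey=np.array([-ex[1],ex[0]])
for o in(a,b):
    xs=o['L'][0]@ex,o['R'][0]@ex; ye=o['T'][0]@ey; print('width',xs[0]-xs[1],'xc',sum(xs)/2,'yc',ye+85.5,'centre',ex*sum(xs)/2+ey*(ye+85.5))
p0=np.array([619.3,-30.1]);print('c9 ctr in (ex,ey)',p0@ex,p0@ey)
E
```

```text
c13.pkl L 29 px [175.9  97. ] [694.3 -66.1] -81.54
c13.pkl R 45 px [330.4 121. ] [559.  -61.9] -81.44
c13.pkl T 47 px [255.6  42.8] [ 613.3 -117.5] 8.31
c7.pkl L 17 px [179. 174.] [693.6 -65.9] -81.29
c7.pkl R 30 px [308.2 155.5] [558.  -63.3] -81.51
c7.pkl T 35 px [233.9 122. ] [ 634.6 -115.9] 8.19
width 133.33218290402567 xc 610.8651551230287 yc -119.31678207945814 centre [621.69094201 -29.88485982]
width 133.8090388888744 xc 609.9097526633786 yc -120.75756262687807 centre [620.95353225 -31.4484676 ]
c9 ctr in (ex,ey) 608.4681995202835 -119.18452153087868
```

Emit:
play_rows(
  commands=[
    [[0, 0, 0, 0, 0, -1, 0.7], [0, 0, 0, 0, 0, -4, 0.7], [0, 0, 0, 0, 0, -8, 0.7], [0, 0, 0, 0, 0, -12, 0.7], [0, 0, 0, 0, 0, -15, 0.7], [0, 0, 0, 0, 0, -16, 0.7], [0, 0, 0, 0, 0, -16, 0.7], [0, 0, 0, 0, 0, -16, 0.7]],
  ],
)

```text
clock: 33.28
tool_pos: [0.5095, 0.3225, 0.151]
orientation: [179.9, 0.0, -170.6]
force: [-0.1, -0.4, -1.2]
opening: 0.0117
gripper_force: 30.0
```

```bash
python3 - <<'E'
from h import *
o=ctrl.get_obs();print(o['clock'],o['tool_pos'],o['orientation'],o['opening'],o['gripper_force'],o['force'],o['moment'])
go([.6211,-.030,.15],-171.6)
E
```

```text
33.2833 [0.50950606 0.322526   0.1509821 ] [ 1.79941373e+02  1.73057236e-02 -1.70614916e+02] 0.011733464841110163 29.999505579471588 [-0.07075697 -0.42864031 -1.24729711] [-0.01162515  0.03035239  0.03795974]
turn [0.001  0.0003 0.0172] shift cm [ -5.26 -36.6    0.06] rows>= 8.9
```

Emit:
play_rows(
  commands=[
    [[0, 0, 0.003, -0.3, -2, 0, 0.7], [0, 0, 0.006, -0.8, -5.5, 0, 0.7], [0, 0, 0.01, -1.4, -9.5, 0, 0.7], [0, 0, 0.014, -2, -13.5, 0, 0.7], [0, 0, 0.017, -2.5, -17.5, 0, 0.7], [0, 0, 0.017, -3.1, -21.5, 0, 0.7], [0, 0, 0.017, -3.7, -25.5, 0, 0.7], [0, 0, 0.017, -4.2, -29.5, 0, 0.7]],
  ],
)

```text
clock: 33.95
tool_pos: [0.5985, 0.0362, 0.1484]
orientation: [-180.0, -0.2, -171.6]
force: [1.0, 0.3, -1.0]
opening: 0.0115
gripper_force: 30.0
```

Emit:
play_rows(
  commands=[
    [[0, 0, 0, -0.6, -3.5, 0, 0.7], [0, 0, 0, -0.9, -5.8, 0, 0.7], [0, 0, 0, -1, -7, 0, 0.7], [0, 0, 0, -1, -7, 0, 0.7], [0, 0, 0, -1, -7, 0, 0.7], [0, 0, 0, -1, -7, 0, 0.7]],
  ],
)

```text
clock: 34.45
tool_pos: [0.6189, -0.0287, 0.1496]
orientation: [180.0, -0.1, -171.6]
force: [-0.1, 0.1, -1.0]
opening: 0.0117
gripper_force: 30.0
```

```bash
python3 - <<'E'
from h import *
import pickle
o=ctrl.get_obs();print(o['clock'],o['tool_pos'],o['orientation'],o['opening'],o['force'])
go([.6211,-.030,.085],-171.6)
c=cam('wrist');pickle.dump(c,open('c17.pkl','wb'));save(c[0],'pics/w17.png')
t=o['tool_pos'];R0=rot(o['orientation'])
for s in(1,-1):
    # predicted: lid near corners (plate top), case near rim corners
    print('lid',(proj(c,t+R0@np.array([.0655,s*.087,-.0085-.0115]))*1.5).round(0))
    a=np.deg2rad(8.4);q=np.array([.6208,-.030])+np.array([[np.cos(a),-np.sin(a)],[np.sin(a),np.cos(a)]])@[-.0655,s*.0855];print('case',(proj(c,[*q,.07])*1.5).round(0))
E
```

```text
34.45 [ 0.61887313 -0.0287486   0.1496284 ] [ 1.79989472e+02 -9.91058962e-02 -1.71559547e+02] 0.011696844014313734 [-0.08518918  0.14653158 -1.03193984]
turn [ 0.0002 -0.0017  0.0007] shift cm [-0.21 -0.16  6.46] rows>= 1.6
lid [601. 194.]
case [515. 186.]
lid [159. 194.]
case [240. 186.]
```

View pics/w17.png

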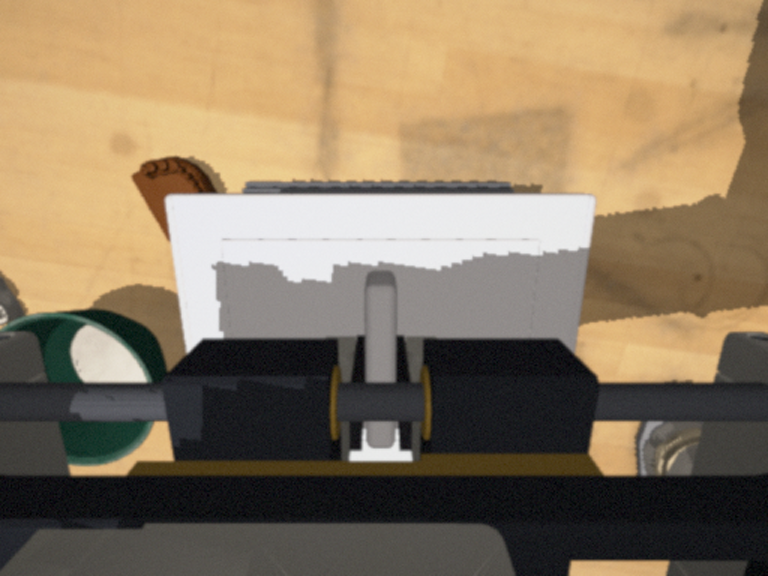

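Lid held level: corners at (166,195) and (596,195). The case's near rim shows at row 184, cols 243–513, centred within about 1 mm. Lowering.

Emit:
play_rows(
  commands=[
    [[0, 0, 0, -0.1, -0.1, 1.5, 0.7], [0, 0, 0, -0.12, -0.15, 4, 0.7], [0, 0, 0, -0.12, -0.15, 6, 0.7], [0, 0, 0, -0.12, -0.15, 6.7, 0.7], [0, 0, 0, -0.12, -0.15, 7, 0.7], [0, 0, 0, -0.12, -0.15, 7, 0.7], [0, 0, 0, -0.12, -0.15, 7, 0.7]],
  ],
)

```text
clock: 35.08
tool_pos: [0.6218, -0.0302, 0.0818]
orientation: [-180.0, 0.1, -171.5]
force: [-0.1, -0.7, -0.3]
opening: 0.0118
gripper_force: 30.0
```

```bash
python3 - <<'E'
from h import *
o=ctrl.get_obs();print(o['tool_pos'],o['force'])
go([.6203,-.030,.0655],-171.6)
E
```

```text
[ 0.62180751 -0.03017395  0.08182214] [-0.08642578 -0.67917553 -0.30341543]
turn [-0.0002  0.0015  0.0015] shift cm [0.15 0.04 1.63] rows>= 0.4
```

Emit:
play_rows(
  commands=[
    [[0, 0, 0, 0.08, 0, 0.4, 0.7], [0, 0, 0, 0.08, 0, 0.8, 0.7], [0, 0, 0, 0.08, 0, 1.2, 0.7], [0, 0, 0, 0.08, 0, 1.4, 0.7], [0, 0, 0, 0.08, 0, 1.4, 0.7], [0, 0, 0, 0.08, 0, 1.4, 0.7]],
  ],
)

```text
clock: 35.58
tool_pos: [0.6202, -0.0309, 0.0666]
orientation: [-180.0, -0.0, -171.6]
force: [0.1, 0.2, -1.2]
opening: 0.0115
gripper_force: 30.0
```

Emit:
play_rows(
  commands=[
    [[0, 0, 0, 0, 0, 0.1, 0.7], [0, 0, 0, 0, 0, 0.2, 0.7], [0, 0, 0, 0, 0, 0.2, 0.7], [0, 0, 0, 0, 0, 0.2, 0.7]],
  ],
)

```text
clock: 35.92
tool_pos: [0.6207, -0.0308, 0.065]
orientation: [-180.0, 0.1, -171.6]
force: [-0.0, 1.2, 1.3]
opening: 0.0115
gripper_force: 30.0
```

Emit:
play_rows(
  commands=[
    [[0, 0, 0, 0, 0.07, 0.1, 0.7], [0, 0, 0, 0, 0.07, 0.25, 0.7], [0, 0, 0, 0, 0.07, 0.25, 0.7], [0, 0, 0, 0, 0.07, 0.25, 0.7]],
  ],
)

```text
clock: 36.25
tool_pos: [0.62, -0.0302, 0.0618]
orientation: [180.0, -0.0, -171.6]
force: [0.8, 0.8, -1.2]
opening: 0.0116
gripper_force: 30.0
```

Emit:
play_rows(
  commands=[
    [[0, 0, 0, 0, 0, 0.1, 0.7], [0, 0, 0, 0, 0, 0.2, 0.7], [0, 0, 0, 0, 0, 0.2, 0.7]],
  ],
)

```text
clock: 36.5
tool_pos: [0.6198, -0.0302, 0.0597]
orientation: [180.0, -0.0, -171.6]
force: [0.8, -1.0, -2.0]
opening: 0.0115
gripper_force: 30.0
```

Emit:
play_rows(
  commands=[
    [[0, 0, 0, 0, 0, 0.1, 0.7], [0, 0, 0, 0, 0, 0.2, 0.7], [0, 0, 0, 0, 0, 0.2, 0.7]],
  ],
)

```text
clock: 36.75
tool_pos: [0.6201, -0.0301, 0.0578]
orientation: [180.0, -0.0, -171.6]
force: [1.7, -0.2, -2.5]
opening: 0.0115
gripper_force: 30.0
```

Emit:
play_rows(
  commands=[
    [[0, 0, 0, 0, 0, 0.1, 0.7], [0, 0, 0, 0, 0, 0.2, 0.7], [0, 0, 0, 0, 0, 0.2, 0.7]],
  ],
)

```text
clock: 37.0
tool_pos: [0.6201, -0.0302, 0.0561]
orientation: [-180.0, -0.0, -171.6]
force: [0.5, -0.7, -1.4]
opening: 0.0115
gripper_force: 30.0
```

Emit:
play_rows(
  commands=[
    [[0, 0, 0, 0, 0, 0.1, 0.7], [0, 0, 0, 0, 0, 0.1, 0.7], [0, 0, 0, 0, 0, 0.1, 0.7]],
  ],
)

```text
clock: 37.25
tool_pos: [0.6202, -0.0302, 0.056]
orientation: [-180.0, 0.0, -171.6]
force: [-2.2, 0.5, 5.6]
opening: 0.0116
gripper_force: 30.0
```

Emit:
play_rows(
  commands=[
    [[0, 0, 0, 0, 0, 0.1, 0.7], [0, 0, 0, 0, 0, 0.1, 0.7], [0, 0, 0, 0, 0, 0.1, 0.7]],
  ],
)

```text
clock: 37.5
tool_pos: [0.6202, -0.0302, 0.0559]
orientation: [-180.0, 0.0, -171.5]
force: [-4.8, 0.8, 12.7]
opening: 0.0118
gripper_force: 30.0
```

Emit:
play_rows(
  commands=[
    [[0, 0, 0, 0, 0, -0.1, 3.5], [0, 0, 0, 0, 0, -0.15, 3.5], [0, 0, 0, 0, 0, -0.15, 3.5], [0, 0, 0, 0, 0, -0.15, 3.5], [0, 0, 0, 0, 0, -2, 3.5], [0, 0, 0, 0, 0, -5, 3.5], [0, 0, 0, 0, 0, -7, 2], [0, 0, 0, 0, 0, -7, 0]],
  ],
)

```text
clock: 38.17
tool_pos: [0.6229, -0.03, 0.1287]
orientation: [-180.0, 0.4, -171.5]
force: [0.2, 0.6, 1.2]
opening: 0.0265
gripper_force: 0.0
```

Emit:
play_rows(
  commands=[
    [[0, 0, 0, 0, 0, 0, 0], [0, 0, 0, 0, 0, 0, 0], [0, 0, 0, 0, 0, 0, 0], [0, 0, 0, 0, 0, 2, 0], [0, 0, 0, 0, 0, 3.5, 0], [0, 0, 0, 0, 0, 4, 0], [0, 0, 0, 0, 0, 4, 0]],
  ],
)

```text
clock: 38.75
tool_pos: [0.6185, -0.0305, 0.0818]
orientation: [-180.0, -0.3, -171.6]
force: [-0.2, -0.2, 0.6]
opening: 0.0007
gripper_force: 0.0
```

```bash
python3 - <<'E'
from h import *
o=ctrl.get_obs();print(o['tool_pos'],o['force'],o['opening'])
c=cam('side');save(c[0],'pics/s18.png')
a=np.deg2rad(8.4);Q=np.array([[np.cos(a),-np.sin(a)],[np.sin(a),np.cos(a)]])
g=cv2.cvtColor(c[0]['color'],cv2.COLOR_RGB2HSV)
for z in (.076,.0855): print(z,[proj(c,[*(np.array([.6205,-.030])+Q@[x,.087]),z]).round(1).tolist() for x in(-.05,.04)])
for u in(int(proj(c,[*(np.array([.6205,-.030])+Q@[x,.087]),.076])[0]) for x in(-.05,.04)): print(u,[(v,int(g[v,u,2])) for v in range(165,196)])
E
```

```text
[ 0.61850674 -0.03047967  0.08176567] [-0.24702715 -0.22837181  0.62562117] 0.0006588558981372449
0.076 [[260.1, 192.7], [227.1, 190.6]]
0.0855 [[260.1, 189.9], [227.0, 187.8]]
260 [(165, 248), (166, 247), (167, 245), (168, 249), (169, 250), (170, 249), (171, 249), (172, 249), (173, 249), (174, 250), (175, 250), (176, 249), (177, 249), (178, 250), (179, 250), (180, 249), (181, 237), (182, 224), (183, 236), (184, 233), (185, 245), (186, 250), (187, 247), (188, 248), (189, 249), (190, 249), (191, 249), (192, 251), (193, 230), (194, 131), (195, 72)]
227 [(165, 250), (166, 249), (167, 249), (168, 249), (169, 249), (170, 249), (171, 248), (172, 248), (173, 249), (174, 248), (175, 249), (176, 249), (177, 240), (178, 237), (179, 244), (180, 224), (181, 161), (182, 139), (183, 150), (184, 149), (185, 155), (186, 151), (187, 147), (188, 146), (189, 136), (190, 163), (191, 181), (192, 120), (193, 64), (194, 74), (195, 73)]
```

Emit:
play_rows(
  commands=[
    [[0, 0, 0, -0.1, 0, 0.2, 0], [0, 0, 0, -0.1, 0, 0.4, 0], [0, 0, 0, -0.1, 0, 0.4, 0]],
  ],
)

```text
clock: 39.05
tool_pos: [0.6214, -0.03, 0.0804]
orientation: [180.0, 0.0, -171.6]
force: [0.0, -0.3, 0.5]
opening: 0.0001
gripper_force: 0.0
```

Emit:
play_rows(
  commands=[
    [[0, 0, 0, 0, 0, 0.1, 0], [0, 0, 0, 0, 0, 0.2, 0], [0, 0, 0, 0, 0, 0.2, 0]],
  ],
)

```text
clock: 39.3
tool_pos: [0.621, -0.03, 0.0782]
orientation: [180.0, 0.0, -171.6]
force: [-0.2, 0.1, -0.7]
opening: 0.0005
gripper_force: 0.0
```

Emit:
play_rows(
  commands=[
    [[0, 0, 0, 0, 0, 0.1, 0], [0, 0, 0, 0, 0, 0.1, 0]],
  ],
)

```text
clock: 39.47
tool_pos: [0.621, -0.03, 0.0771]
orientation: [180.0, -0.0, -171.6]
force: [0.2, 0.5, -0.2]
opening: 0.0002
gripper_force: 0.0
```

Emit:
play_rows(
  commands=[
    [[0, 0, 0, 0, 0, 0.1, 0], [0, 0, 0, 0, 0, 0.2, 0], [0, 0, 0, 0, 0, 0.2, 0]],
  ],
)

```text
clock: 39.72
tool_pos: [0.621, -0.03, 0.0749]
orientation: [180.0, -0.0, -171.6]
force: [0.3, 0.4, 0.4]
opening: 0.0006
gripper_force: 0.0
```

Emit:
play_rows(
  commands=[
    [[0, 0, 0, 0, 0, 0.1, 0], [0, 0, 0, 0, 0, 0.15, 0], [0, 0, 0, 0, 0, 0.15, 0]],
  ],
)

```text
clock: 39.97
tool_pos: [0.621, -0.03, 0.0735]
orientation: [180.0, -0.0, -171.6]
force: [-0.1, 0.2, -0.4]
opening: 0.0004
gripper_force: 0.0
```

Emit:
play_rows(
  commands=[
    [[0, 0, 0, 0, 0, 0.1, 0], [0, 0, 0, 0, 0, 0.2, 0], [0, 0, 0, 0, 0, 0.2, 0]],
  ],
)

```text
clock: 40.22
tool_pos: [0.621, -0.03, 0.0714]
orientation: [180.0, -0.0, -171.6]
force: [0.8, 0.6, -0.4]
opening: 0.0002
gripper_force: 0.0
```

Emit:
play_rows(
  commands=[
    [[0, 0, 0, 0, 0, 0.1, 0], [0, 0, 0, 0, 0, 0.15, 0], [0, 0, 0, 0, 0, 0.15, 0]],
  ],
)

```text
clock: 40.47
tool_pos: [0.621, -0.03, 0.07]
orientation: [180.0, -0.0, -171.6]
force: [0.4, 0.6, 0.3]
opening: 0.0004
gripper_force: 0.0
```

Emit:
play_rows(
  commands=[
    [[0, 0, 0, 0, 0, 0.1, 0], [0, 0, 0, 0, 0, 0.2, 0], [0, 0, 0, 0, 0, 0.2, 0]],
  ],
)

```text
clock: 40.72
tool_pos: [0.6212, -0.03, 0.0689]
orientation: [-180.0, 0.0, -171.6]
force: [-2.5, 0.3, 5.6]
opening: 0.0002
gripper_force: 3.0
```

Emit:
play_rows(
  commands=[
    [[0, 0, 0, 0, 0, 0.1, 0], [0, 0, 0, 0, 0, 0.15, 0], [0, 0, 0, 0, 0, 0.15, 0]],
  ],
)

```text
clock: 40.97
tool_pos: [0.6214, -0.03, 0.0689]
orientation: [-180.0, 0.1, -171.5]
force: [-7.0, 1.8, 15.8]
opening: 0.0004
gripper_force: 7.9
```

Emit:
play_rows(
  commands=[
    [[0, 0, 0, 0, 0, 0.1, 0], [0, 0, 0, 0, 0, 0.1, 0]],
  ],
)

```text
clock: 41.13
tool_pos: [0.6214, -0.03, 0.0688]
orientation: [-180.0, 0.1, -171.5]
force: [-9.3, 2.1, 22.6]
opening: 0.0006
gripper_force: 11.2
```

Emit:
play_rows(
  commands=[
    [[0, 0, 0, 0, 0, -0.5, 0], [0, 0, 0, 0, 0, -2, 0], [0, 0, 0, 2, 0, -5, 0], [0, 0, 0, 5, 0, -8, 0], [0, 0, 0, 8, 0, -11, 0], [0, 0, 0, 10, 0, -12, 0], [0, 0, 0, 10, 0, -12, 0], [0, 0, 0, 10, 0, -12, 0]],
  ],
)

```text
clock: 41.8
tool_pos: [0.5221, -0.0446, 0.1872]
orientation: [180.0, 0.2, -171.6]
force: [0.3, -0.8, -0.5]
opening: 0.0002
gripper_force: 0.0
```

```bash
python3 - <<'E'
from h import *
o=ctrl.get_obs();print(o['clock'],o['tool_pos'],o['force'])
a=np.deg2rad(8.4);Q=np.array([[np.cos(a),-np.sin(a)],[np.sin(a),np.cos(a)]])
c=cam('side');g=cv2.cvtColor(c[0]['color'],cv2.COLOR_RGB2HSV)
# lid top-plate corners seen from the side camera: expected for home (.076) vs unpressed (.0855)
p=seg(c,(200,120,290,215),lambda H,S,V:(S<40)&(V>200)).astype(int);h=cv2.approxPolyDP(cv2.convexHull(p),3,True)[:,0];print(h.tolist())
for z in(.076,.0855):print(z,[proj(c,[*(np.array([.6202,-.030])+Q@[x,y]),z]).round(1).tolist() for x,y in((-.0655,.087),(.0655,.087),(.0655,-.087),(-.0655,-.087))])
for n in('bowl','jaw_model','lid'):print(n,[(np.round(d['bbox']).tolist(),round(d['conf'],2)) for d in ctrl.find_in(c[0],n)][:2])
E
```

```text
41.8 [ 0.5220811  -0.04459354  0.18724149] [ 0.31353933 -0.82017779 -0.50651098]
[[269, 161], [266, 178], [257, 193], [218, 190], [228, 158]]
0.076 [[265.9, 193.1], [218.0, 190.1], [228.1, 156.8], [270.2, 159.2]]
0.0855 [[266.0, 190.3], [217.8, 187.3], [228.0, 154.2], [270.3, 156.6]]
bowl [([215.0, 129.0, 32.0, 29.0], 0.77)]
jaw_model [([244.0, 122.0, 14.0, 25.0], 0.54)]
lid [([217.0, 156.0, 55.0, 38.0], 0.77)]
```

The lid's corners match the snapped-home height at both ends, and the bowl and jaw model are unmoved.

```bash
python3 -c "
from plant import ctrl
print(ctrl.close_job())"
```

```text
the job is handed in; nothing more can be done
None
```

The kit is packed in the order you asked and handed in at about 42 s: denture, tray, wax pot, carton, then the lid, which reads as snapped home and flush at both ends, with the bowl and jaw model where they were.

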